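# Nest the milk measures

### The arm

A 6-joint arm with a two-finger parallel gripper is mounted at the origin on the work surface. World frame = base frame: x ahead of the robot, y to its left, z up, the work surface at z = 0. Lengths are in mm, angles in rad, forces in N, time in s.
With the tool pointing down it reaches from about 350 to 775 mm from the base axis. Payload 7.3 kg.
Tool frame: the origin (TCP) lies midway between the tips of the shut fingers; the grasp point (between the pads) lies 19 mm behind it; x points along the fingers, y is the direction in which the jaws open and shut, and the axes are right-handed (so a half turn about x gives the same grasp; the last joint's range is limited). The gripper opens to 92 mm and grips with 3 to 60 N. Pads are 19 mm wide; open, the fingers measure 130 mm over their backs; the gripper's body (75 mm by 190 mm) begins 47 mm behind the grasp point.
Start: joints at [-1.34, 0.342, 1.524, -0, 1.275, -0.146], TCP at [193.195, -488.181, 226.741] pointing down, gripper open.
Joint ranges: [-2.53, 2.53], [-0.77, 2.02], [0.04, 2.7], [-1, 4.14], [0.28, 2.66], [-3.11, 3.11]. Speed limits (rad/s): [2.57, 2.57, 3.14, 3.14, 3.14, 3.14].

### API

Orientations are given as [roll, pitch, yaw] about the fixed x, y, z axes, in that order (R = Rz(yaw) Ry(pitch) Rx(roll)).
In Python, from plant import bot gives the robot as it stands. The module is installed in compiled form; this text tells all that it offers.
- The arm moves only by the shell command python3 -m handwheel 'ROWS' [OPENING]. ROWS is JSON, a list that holds one entry, the list of rows, each a list of 4 numbers: the shift along the tool's x, y, z in cm, then the turn about the tool's x in rad. A call has 1 to 8 rows; each row shifts and turns the commanded pose from where the row before left it, along the tool's axes as they then stand; what a row does not reach is not made up. A row lasts 1/12 s, in which the tool goes at most 41.7 mm and 7.16 degrees, less where a joint would pass 70% of its speed; a pose out of reach is approached as far as the arm can. A call is refused whole if a number of a shift passes 4.17 or a number of a turn 0.125, either way. A call with a gripper value outside its range is refused whole. OPENING is the opening, from 0 (shut) to 1 (fully open), set as the call begins (- or left out, the last holds). The fingers move at their own pace and stop on an object; the grip force is fixed at half the most. Time passes only in rows, so rows that do not move let the fingers close. It gives the time, the measured TCP pose, the force and the opening at its end, in the units of the state.
- bot.get_obs(): the state, without advancing time (a new reading comes with each control period).
- bot.capture(name): name is "scene" or "side" or "wrist"; returns (picture, depth): 384x512x3 uint8, red, green, blue; 384x512 float32, mm along the optical axis (not along the pixel's ray), 0 where there is no reading.
- bot.camera_model(name): a dict with "fx", "fy", "cx", "cy" (pixels), "dist_coeffs" ([k1, k2, p1, p2, k3] as OpenCV has them; the pictures are not rectified), "position" and "rotation" of the camera in the world. Camera axes: x right, y down, z forward; pixel columns grow to the right and rows downward; lengths in mm; the calibration is good to about 2 mm. A picture is of the moment at which its call begins: read the wrist's pose just before it. camera_model takes no time and is no camera call; for the wrist camera it gives the pose at the moment of the call.
- bot.close_job(): hands the job in, once; it reports no verdict.
Trained networks look in the newest picture that a camera, given by its name, has taken for a name from the list of things; names that differ only in an ending like _2 or _b are one class to them, and where a whole thing is asked for, a point or a joint stands for the part that bears it (a point fixed in the world has none). Each returns a list of dicts, best first, with "conf" (0 to 1); they miss things now and then, are a little off and sometimes report something else, mostly with a low value. They report only what shows in the picture. A call takes as long as a camera call.
- bot.find_in(camera, label): "bbox" ([left, top, width, height] in pixels, round what is visible of it).
- bot.spot_point(camera, label): "point" ([column, row] in pixels: a listed point, or the origin of a listed thing).
The state is a dict: "time": time; "joint_positions": joint angles; "dq": joint speeds; "tau": joint torques, N m; "tool_pos": TCP position; "tcp_rot": TCP orientation; "contact_force": force on the tool from outside, world axes, zero at the start; "moment": the same for the moment, N m; "grip_width": finger opening in mm.
Only numpy, scipy, OpenCV 4.12 (cv2) and the standard library are available. Lean on these libraries where they do the work, as an engineer would, in place of code of your own. Each camera call takes 0.05 s, during which the arm holds its last target.

### The job

Put the three steel measures away as one nest: the medium one inside the large one, which stays where it stands, and the small one inside the medium, each upright and fully home on the floor of the next. The small one has been left lying on its side: first stand it upright on the open counter and let go of it, then take it again by its strap to put it in. Lower them gently, do not drop them, and leave everything else on the counter as it is.

Things in the scene. Friction and masses are not known exactly. Their poses are not given: they have to be found in the camera images.
- large_cup (a point): Large stainless measure, about 0.36 kg, standing upright on the counter: straight round cup 114 mm outside diameter, 108 mm high, wall 3 mm, floor 4 mm. The point is on the cup's axis half-way up, 54 mm from the foot. Axes: z along the cup from foot to mouth, +x from the cup's axis to the strap.
- large_foot (a point): Large measure, centre of its underside; same axes. Its flat strap handle (20 mm wide across y, 4 mm thick) runs on the outside of the wall from the foot straight up past the rim, 57 to 61 mm from the cup's axis, and ends 190 mm above the foot.
- medium_cup (a point): Medium stainless measure, about 0.24 kg, standing upright on the counter: straight round cup 92 mm outside diameter, 92 mm high, wall 3 mm, floor 4 mm. The point is on the cup's axis half-way up, 46 mm from the foot. Axes: z along the cup from foot to mouth, +x from the cup's axis to the strap.
- medium_foot (a point): Medium measure, centre of its underside; same axes. Its flat strap handle (20 mm wide across y, 4 mm thick) runs on the outside of the wall from the foot straight up past the rim, 46 to 50 mm from the cup's axis, and ends 180 mm above the foot.
- small_cup (a point): Small stainless measure, about 0.15 kg, at first lying on its side, flat on its strap, mouth and strap end roughly towards the robot's right, its axis level, 37 mm up: straight round cup 66 mm outside diameter, 78 mm high, wall 3 mm, floor 4 mm. The point is on the cup's axis half-way up, 39 mm from the foot. Axes: z along the cup from foot to mouth, +x from the cup's axis to the strap.
- small_foot (a point): Small measure, centre of its underside; same axes. Its flat strap handle (20 mm wide across y, 4 mm thick) runs on the outside of the wall from the foot straight up past the rim, 33 to 37 mm from the cup's axis, and ends 168 mm above the foot.
- large: The large measure; origin at the centre of its underside.
- medium: The medium measure; origin at the centre of its underside.
- small: The small measure; origin on the cup's axis, 80 mm from its foot.
- milk_bottle: Bystander, to be left alone: closed glass milk bottle, 72 mm across, 210 mm tall, standing near the far edge; origin at the centre of its underside.
- jam_jar: Bystander, to be left alone: closed amber jar with a steel lid, 68 mm across, 90 mm tall, standing; origin at the centre of its underside.
- sugar_caster: Bystander, to be left alone: aluminium sugar caster, 58 mm across, 108 mm tall, standing between two of the measures' places; origin at the centre of its underside.
- mug: Bystander, to be left alone: white mug, 76 mm across, 85 mm tall, with an ear; origin at the centre of its underside.
- plate: Bystander, to be left alone: white plate, 170 mm across, 18 mm high; origin at the centre of its underside.
- spoon: Bystander, to be left alone: steel spoon, 190 mm long, lying between two of the measures' places; origin in its middle.
- tongs: Bystander, to be left alone: steel serving tongs, about 210 mm long, 14 mm high, lying flat beyond the middle; origin in their middle.

How it is judged (in metres and radians):
On the way:
1. the small measure stands upright on the counter, outside the other measures, let go (angle between small_cup's own z axis and vertical below 0.08 rad and height (world z) of small_foot between -0.004 and 0.004 m and horizontal distance between small_foot and large_foot above 0.08 m and horizontal distance between small_foot and medium_foot above 0.07 m and contact force between the fingers and small below 0.1 N and linear speed of small below 0.03 m/s), for 0.2 s.
At the end, for the whole second after the job is handed in: The large measure stands upright on the counter within 50 mm of its start; the medium stands on the large one's floor and the small on the medium's (feet at most 10 mm above the next foot, axes within 14 mm, tilt under 0.1 rad), all released and at rest (z of medium_foot in the frame of large_foot between 0 and 0.01 m and horizontal distance between medium_foot and large_foot below 0.014 m and angle between each of medium_cup, small_cup's own z axis and vertical below 0.1 rad and linear speed of each of medium, small, large below 0.02 m/s and z of small_foot in the frame of medium_foot between 0 and 0.01 m and horizontal distance between small_foot and medium_foot below 0.014 m and height (world z) of large_foot below 0.006 m and angle between large_cup's own z axis and vertical below 0.06 rad and distance of large from where it was at the start of the episode below 0.05 m); the robot touches nothing.
It fails at once if another thing on the counter is knocked over or shifted by more than 30 mm (distance of any of milk_bottle, jam_jar, sugar_caster, mug, plate, spoon, tongs from where it was at the start of the episode above 0.03 m or angle between any of milk_bottle, jam_jar, sugar_caster, mug, plate, spoon, tongs's own z axis and vertical above 0.4 rad).
It fails at once if a measure is dropped (falls free from more than about 15 mm) instead of being lowered ((linear speed of large above 0.55 m/s and contact force between the fingers and large below 0.05 N) or (linear speed of medium above 0.55 m/s and contact force between the fingers and medium below 0.05 N) or (linear speed of small above 0.55 m/s and contact force between the fingers and small below 0.05 N)).
It fails at once if the large measure is tipped over (angle between large_cup's own z axis and vertical above 0.35 rad).
It fails at once if the medium measure is tipped over (angle between medium_cup's own z axis and vertical above 0.7 rad).
It also fails if it takes over 69 s, if anything falls off the work surface, if the arm or the gripper's body presses on something with over 40 N, if the wrist force passes 120 N, or if a joint passes its speed limit or range.

## Working session

There is one attempt and no reset: what is moved stays moved. The work goes in short steps, Python scripts to look and compute and a shell command to move; the robot and the scene stay as the last step left them, time stands still between calls to the robot, and variables do not carry over. Pictures are saved under pics/ and viewed, and the job is handed in when it is done.

```bash
mkdir -p pics; cat > h.py <<'E'
import numpy as np, cv2, json
from plant import bot
def cam(n):
    m=bot.camera_model(n)
    K=np.array([[m['fx'],0,m['cx']],[0,m['fy'],m['cy']],[0,0,1]],float)
    return K,np.array(m['dist_coeffs'],float),np.array(m['position'],float),np.array(m['rotation'],float)
def unproj(n,uv,d,c=None):
    K,D,p,R=c or cam(n)
    uv=np.atleast_2d(np.array(uv,float))
    x=cv2.undistortPoints(uv.reshape(-1,1,2),K,D).reshape(-1,2)
    P=np.c_[x,np.ones(len(x))]*np.asarray(d).reshape(-1,1)
    return P@R.T+p
def rayz(n,uv,z,c=None):
    K,D,p,R=c or cam(n)
    a=unproj(n,uv,[1.]*len(np.atleast_2d(uv)),(K,D,p,R))-p
    return p+a*((z-p[2])/a[:,2:3])
def cloud(n,depth,c=None):
    c=c or cam(n)
    v,u=np.mgrid[0:384,0:512]
    P=unproj(n,np.c_[u.ravel(),v.ravel()],depth.ravel(),c).reshape(384,512,3)
    P[depth<=0]=np.nan
    return P
def snap(n,f):
    c=cam(n); im,d=bot.capture(n)
    cv2.imwrite('pics/%s.png'%f,im[:,:,::-1]); np.savez('pics/%s.npz'%f,d=d,im=im,P=cloud(n,d,c))
    return im,d,c
E
python3 - <<'E'
from h import *
o=bot.get_obs(); print({k:np.round(v,3).tolist() for k,v in o.items()})
for n in ['scene','side','wrist']:
    im,d,c=snap(n,n+'0'); print(n,np.round(c[2]),np.round(c[3],3).tolist(),c[0][0,0])
    for l in ['large_foot','medium_foot','small_foot','small_cup','medium_cup','large_cup']:
        r=bot.spot_point(n,l)
        print(n,l,[(np.round(x['point']).tolist(),round(x['conf'],2)) for x in r[:2]])
E
```

```text
{'time': 0.0, 'joint_positions': [-1.34, 0.343, 1.525, 0.0, 1.275, -0.146], 'dq': [0.001, -0.0, 0.001, -0.0, -0.0, -0.0], 'tau': [-0.003, -43.125, -24.422, 0.071, 0.056, -0.0], 'tool_pos': [193.114, -487.771, 226.06], 'tcp_rot': [-1.726, 1.569, 1.792], 'contact_force': [-0.547, 0.386, 0.54], 'moment': [0.003, 0.013, -0.006], 'grip_width': 91.926}Traceback (most recent call last):
  File "<stdin>", line 4, in <module>
  File "h.py", line 25, in snap
    cv2.imwrite('pics/%s.png'%f,im[:,:,::-1]); np.savez('pics/%s.npz'%f,d=d,im=im,P=cloud(n,d,c))
                                                                                    ~~~~~^^^^^^^
  File "h.py", line 20, in cloud
    P=unproj(n,np.c_[u.ravel(),v.ravel()],depth.ravel(),c).reshape(384,512,3)
      ~~~~~~^^^^^^^^^^^^^^^^^^^^^^^^^^^^^^^^^^^^^^^^^^^^^^
  File "h.py", line 12, in unproj
    return P@R.T+p
           ~~~~~^~
ValueError: operands could not be broadcast together with shapes (196608,) (3,)
```

```bash
python3 - <<'E'
from h import *
for n in ['scene','side','wrist']: print(bot.camera_model(n))
E
```

```text
{'fx': 388.5030474648859, 'fy': 388.5030474648859, 'cx': 258.94351819881746, 'cy': 186.82897880031402, 'dist_coeffs': array([-0.04446873,  0.        ,  0.        ,  0.        ,  0.        ]), 'position': array([1155.2183275 ,   36.46769612,  957.48984539]), 'rotation': array([-2.58288455, -0.01493665,  1.68018471])}
{'fx': 423.2143208115641, 'fy': 423.2143208115641, 'cx': 260.1366532990244, 'cy': 184.5262771214224, 'dist_coeffs': array([-0.00433132,  0.        ,  0.        ,  0.        ,  0.        ]), 'position': array([310.30596779, 979.19794831, 796.13134798]), 'rotation': array([-2.1883896 ,  0.02331893, -2.88403314])}
{'fx': 296.399513147354, 'fy': 296.399513147354, 'cx': 257.25054864204935, 'cy': 191.72615792692523, 'dist_coeffs': array([-0.07060202,  0.        ,  0.        ,  0.        ,  0.        ]), 'position': array([ 257.60598291, -462.91842942,  383.63622254]), 'rotation': array([ 2.87796643e+00,  1.74936654e-03, -1.19404570e+00])}
```

```bash
sed -i "s/np.array(m\['rotation'\],float)/Rot.from_euler('xyz',m['rotation']).as_matrix()/; s/^from plant/from scipy.spatial.transform import Rotation as Rot\nfrom plant/" h.py
python3 - <<'E'
from h import *
for n in ['scene','side','wrist']:
    im,d,c=snap(n,n+'0'); print(n,np.round(c[2]),np.round(c[3],2).tolist())
    for l in ['large_foot','medium_foot','small_foot','small_cup']:
        r=bot.spot_point(n,l)
        print(n,l,[(np.round(x['point']).tolist(),round(x['conf'],2)) for x in r[:2]])
print(bot.get_obs()['time'])
E
```

```text
scene [1155.   36.  957.] [[-0.11, 0.84, -0.53], [0.99, 0.1, -0.05], [0.01, -0.53, -0.85]]
scene large_foot [([266.0, 162.0], 0.87)]
scene medium_foot [([366.0, 168.0], 0.8)]
scene small_foot [([172.0, 173.0], 0.63), ([372.0, 157.0], 0.33)]
scene small_cup [([166.0, 165.0], 0.96), ([317.0, 192.0], 0.19)]
side [310. 979. 796.] [[-0.97, -0.13, 0.22], [-0.25, 0.56, -0.78], [-0.02, -0.82, -0.58]]
side large_foot [([301.0, 212.0], 0.89), ([286.0, 273.0], 0.65)]
side medium_foot [([288.0, 288.0], 0.72)]
side small_foot [([291.0, 151.0], 0.94), ([301.0, 141.0], 0.17)]
side small_cup []
wrist [ 258. -463.  384.] [[0.37, -0.9, -0.24], [-0.93, -0.36, -0.1], [-0.0, 0.26, -0.97]]
wrist large_foot []
wrist medium_foot []
wrist small_foot []
wrist small_cup []
0.8
```

View pics/scene0.png

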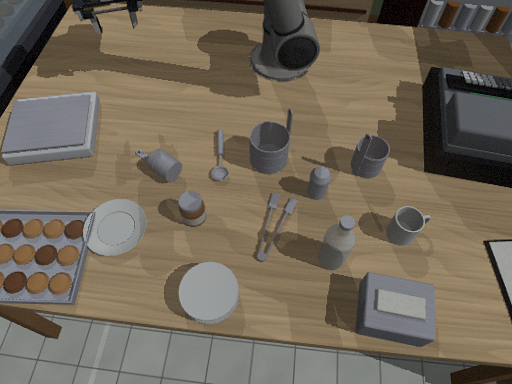

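View pics/side0.png

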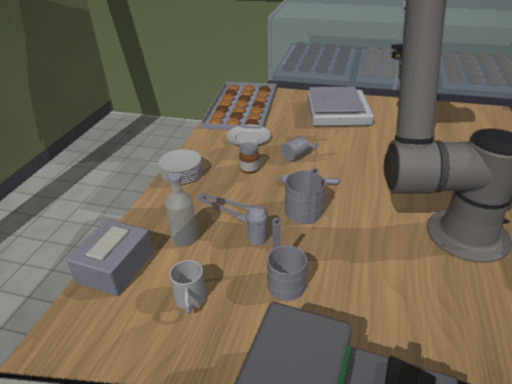

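View pics/wrist0.png

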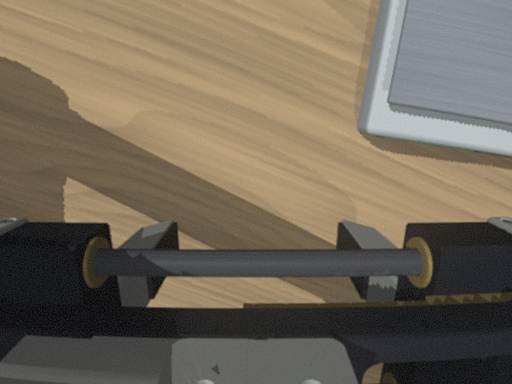

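```bash
cat >> h.py <<'E'
from scipy.optimize import least_squares
def near(P,c,r,z0,z1):
    Q=P.reshape(-1,3); Q=Q[~np.isnan(Q[:,0])]
    return Q[(np.hypot(Q[:,0]-c[0],Q[:,1]-c[1])<r)&(Q[:,2]>z0)&(Q[:,2]<z1)]
def up(P,g,r,h,sl,name=''):
    # upright cup: fit outside radius r from wall points; strap from above rim
    c=np.array(g[:2],float)
    for i in range(6):
        W=near(P,c,r+12,15,h-4); a=np.hypot(*(W[:,:2]-c).T); W=W[np.abs(a-r)<(12 if i<3 else 5)]
        s=least_squares(lambda q:np.hypot(*(W[:,:2]-q).T)-r,c,loss='soft_l1',f_scale=1.); c=s.x
    T=near(P,c,r+40,h+10,sl+15)
    print(name,'axis',np.round(c,1),len(W),'res',np.round(np.median(np.abs(s.fun)),2),'strap',np.round(T.mean(0),1) if len(T) else None,len(T),'r',np.round(np.hypot(*(T.mean(0)[:2]-c)),1),'ang',np.round(np.arctan2(*(T.mean(0)[:2]-c)[::-1]),3), 'ztop',np.round(T[:,2].max(),1) if len(T) else None)
    return c,W,T
E
python3 - <<'E'
from h import *
S={n:np.load('pics/%s0.npz'%n)['P'] for n in ['scene','side']}
print('large seed',rayz('scene',[[266,162]],0),rayz('side',[[301,212]],0))
print('med seed',rayz('scene',[[366,168]],0),rayz('side',[[288,288]],0))
print('small',rayz('scene',[[166,165],[172,173]],37),rayz('side',[[291,151]],37))
for n in S:
    P=S[n]
    lg=rayz(n,[[266,162]] if n=='scene' else [[301,212]],0)[0]
    mg=rayz(n,[[366,168]] if n=='scene' else [[288,288]],0)[0]
    up(P,lg,57,108,190,n+' L'); up(P,mg,46,92,180,n+' M')
    sg=rayz('scene',[[166,165]],37)[0]
    Q=near(P,sg,110,10,90); Q=Q[Q[:,0]<sg[0]+80]
    print(n,'small pts',len(Q),Q.min(0),Q.max(0))
    T=near(P,sg,200,-5,5); print('table z',np.median(T[:,2]))
E
```

```text
large seed [[467.8830022  -3.1231758   0.       ]] [[459.70824649   8.81736923   0.        ]]
med seed [[453.50110301 299.48324881   0.        ]] [[438.41695907 301.70671978   0.        ]]
small [[ 539.48879888 -287.73567145   37.        ]
 [ 564.77961238 -264.1420648    37.        ]] [[ 546.33418581 -268.63529398   37.        ]]
scene L axis [455.9   0.8] 1363 res 1.58 strap [425.6  51.1 157.5] 99 r 58.6 ang 2.113 ztop 192.3
scene M axis [445.8 294.8] 814 res 1.52 strap [479.5 261.4 142.3] 144 r 47.5 ang -0.78 ztop 181.8
scene small pts 744 [ 496.56577404 -342.06986161   10.18456638] [ 586.30677505 -242.40309266   76.20101979]
table z 0.4869207267794309
side L axis [452.    1.1] 1416 res 1.6 strap [421.9  51.7 154. ] 168 r 58.9 ang 2.107 ztop 189.0
side M axis [443.7 296.3] 1519 res 1.62 strap [476.  261.6 142.1] 203 r 47.4 ang -0.82 ztop 180.2
side small pts 477 [ 489.92075866 -333.75598728   10.12107103] [ 584.73836753 -242.65444755   71.47552846]
table z -0.8467161525187521
```

```bash
python3 - <<'E'
from h import *
S={n:np.load('pics/%s0.npz'%n)['P'] for n in ['scene','side']}
for n in S:
    P=S[n]
    Q=near(P,[540,-285],75,5,95)
    # cylinder: axis point (x,y) at z=37, dir angle th, r=33
    def res(q,Q):
        d=np.array([np.cos(q[2]),np.sin(q[2])]); e=Q[:,:2]-q[:2]
        return np.hypot(e@np.array([-d[1],d[0]]),Q[:,2]-37)-33
    for th0 in [-2.2,-1.8]:
        q=np.array([540,-285,th0]); W=Q
        for i in range(5):
            s=least_squares(res,q,args=(W,),loss='soft_l1',f_scale=1.); q=s.x
            r=res(q,Q); W=Q[np.abs(r)<(8 if i<2 else 5)]
        d=np.array([np.cos(q[2]),np.sin(q[2])]); t=(W[:,:2]-q[:2])@d
        up_=W[W[:,2]>45]; tt=(up_[:,:2]-q[:2])@d
        lo,hi=np.percentile(tt,[1,99])
        print(n,np.round(q,3),len(W),np.median(np.abs(s.fun)),'foot',q[:2]+d*lo,'mouth',q[:2]+d*hi,hi-lo, 'ztop',W[:,2].max())
    # strap pts: low, beyond mouth
    Q=near(P,[500,-350],80,2,14); Q=Q[((Q[:,:2]-q[:2])@d)>hi-10] 
    print('strap',len(Q),Q.mean(0),((Q[:,:2]-q[:2])@d-lo).max(),((Q[:,:2]-q[:2])@np.array([-d[1],d[0]])).mean())
for l in ['milk_bottle','jam_jar','sugar_caster','mug','plate','spoon','tongs']:
    out=[]
    for n in ['scene','side']:
        r=bot.spot_point(n,l)
        if r: out.append((np.round(rayz(n,[r[0]['point']],0)[0][:2]).tolist(),round(r[0]['conf'],2)))
    print(l,out)
E
```

```text
scene [ 429.323 -471.62    -2.119] 603 1.038876147212033 foot [ 559.36782361 -258.44546373] mouth [ 518.51785981 -325.40834283] 78.43944620073 ztop 73.7958025096998
scene [ 420.158 -486.643   -2.119] 603 1.0388761410480143 foot [ 559.36782355 -258.44546369] mouth [ 518.51785986 -325.40834289] 78.43944622570214 ztop 73.7958025096998
strap 266 [ 494.89220334 -369.20609958    3.65651518] 184.1143741551195 2.6401867563446837
side [775.662 100.548  -2.111] 348 1.4781992251442304 foot [ 558.5318064  -261.22965324] mouth [ 518.33857441 -328.19885606] 78.10486555659907 ztop 71.47552846247584
side [813.973 164.382  -2.111] 348 1.4782019276182083 foot [ 558.53180894 -261.22965482] mouth [ 518.33857053 -328.19885574] 78.1048672302735 ztop 71.47552846247584
strap 45 [ 478.12810245 -371.167772      3.45151195] 175.5429594231556 -12.365465228811152
milk_bottle [([760.0, 201.0], 0.91), ([747.0, 189.0], 0.89)]
jam_jar [([689.0, -183.0], 0.88), ([673.0, -177.0], 0.87)]
sugar_caster [([555.0, 155.0], 0.78), ([557.0, 136.0], 0.73)]
mug [([671.0, 380.0], 0.56), ([654.0, 384.0], 0.85)]
plate [([736.0, -390.0], 0.61), ([741.0, -376.0], 0.61)]
spoon [([463.0, -141.0], 0.64)]
tongs [([699.0, 33.0], 0.69), ([698.0, 53.0], 0.8)]
```

```bash
python3 - <<'E'
import cv2
a=cv2.imread('pics/scene0.png')[100:240,110:420]; cv2.imwrite('pics/sc_crop.png',cv2.resize(a,None,fx=2.5,fy=2.5,interpolation=cv2.INTER_CUBIC))
E
```

```text
(no output)
```

View pics/sc_crop.png

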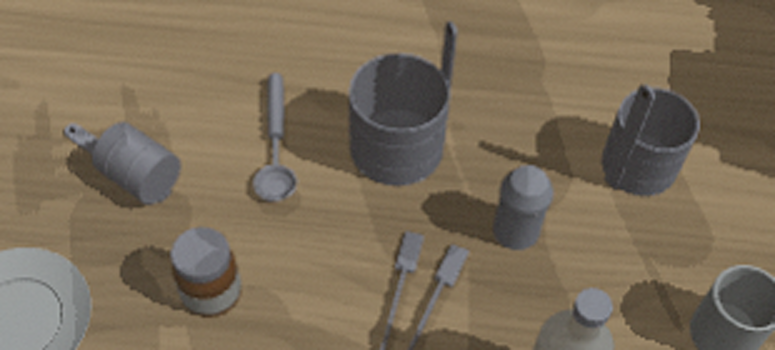

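```bash
cat >> h.py <<'E'
def to(p,yang):
    """tool turn & shift (after the turn) to TCP p, with tool y at world angle yang (mod pi)"""
    o=bot.get_obs(); R=Rot.from_euler('xyz',o['tcp_rot']).as_matrix(); t=np.array(o['tool_pos'])
    cur=np.arctan2(R[1,1],R[0,1])
    dz=(yang-cur+np.pi/2)%np.pi-np.pi/2   # world yaw change
    turn=-dz if R[2,0]<0 else dz
    R2=R@Rot.from_euler('x',turn).as_matrix()
    s=R2.T@(np.array(p)-t)/10
    print('t',round(float(o['time']),2),'tcp',np.round(t,1),'y ang',round(cur,3),'x',np.round(R[:,0],3),'q6',round(float(o['joint_positions'][5]),2),'grip',round(float(o['grip_width']),1),'F',np.round(o['contact_force'],1))
    print('turn',round(turn,3),'(or',round(turn-np.sign(turn)*np.pi,3),') then shift cm',np.round(s,2),'n',np.linalg.norm(s)/4, 'tool y',np.round(R2[:,1],3),'z',np.round(R2[:,2],3))
E
python3 - <<'E'
from h import *
d=np.array([np.cos(-2.115),np.sin(-2.115)])
f=np.array([559,-260]); print('end',f+168*d, 'grip',f+160*d)
to([*(f+165*d),110],-0.544)
E
```

```text
end [ 472.02018981 -403.73069477] grip [ 476.16208553 -396.88637597]
t 1.5 tcp [ 193.2 -488.2  226.7] y ang -1.194 x [ 0. -0. -1.] q6 -0.15 grip 91.6 F [ 0.2 -0.2 -0.5]
turn -0.65 (or 2.492 ) then shift cm [ 11.67  19.49 -21.96] n 7.898669356313978 tool y [ 0.856 -0.518  0.   ] z [-0.518 -0.856  0.   ]
```

```bash
python3 -m handwheel '[[[0,0,0,-0.11],[0,0,0,-0.11],[0,0,0,-0.11],[0,0,0,-0.11],[0,0,0,-0.11],[0,0,0,-0.1]]]'; python3 -m handwheel '[[[1.4,2.4,-2.7,0],[1.4,2.4,-2.7,0],[1.4,2.4,-2.7,0],[1.4,2.4,-2.7,0],[1.4,2.4,-2.7,0],[1.4,2.4,-2.7,0],[1.4,2.4,-2.7,0],[1.4,2.4,-2.7,0]]]'
python3 -m handwheel '[[[0,0,0,0],[0,0,0,0]]]'
python3 - <<'E'
from h import *
f=np.array([559,-260]);d=np.array([np.cos(-2.115),np.sin(-2.115)])
to([*(f+165*d),110],-0.544)
snap('wrist','w1')
E
```

```text
time: 2.0
tool_pos: [193.2, -488.2, 226.7]
tcp_rot: [0.92, 1.571, -1.189]
contact_force: [-0.4, -0.0, -0.2]
grip_width: 92.2
time: 2.67
tool_pos: [470.9, -401.9, 114.1]
tcp_rot: [0.814, 1.571, -1.301]
contact_force: [-1.1, -0.6, -0.7]
grip_width: 91.9
time: 2.83
tool_pos: [470.4, -401.2, 113.2]
tcp_rot: [-1.812, 1.568, 2.36]
contact_force: [0.2, -0.3, -0.1]
grip_width: 92.0
t 2.83 tcp [ 470.4 -401.2  113.2] y ang -0.541 x [-0.002  0.002 -1.   ] q6 -0.29 grip 92.0 F [ 0.2 -0.3 -0.1]
turn 0.003 (or -3.138 ) then shift cm [ 0.32  0.27 -0.17] n 0.11230017917928158 tool y [ 0.856 -0.518 -0.002] z [-0.518 -0.856 -0.001]
```

View pics/w1.png

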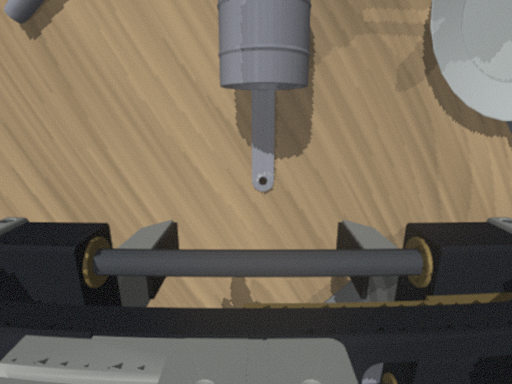

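```bash
python3 - <<'E'
from h import *
z=rayz('wrist',[[262,191],[253,150],[275,150],[263,92]],4); print(np.round(z,1))
D=np.load('pics/w1.npz'); P=D['P']; print(np.round(P[185,[262]],1),np.round(P[150,256:272:5],1))
o=bot.get_obs();R=Rot.from_euler('xyz',o['tcp_rot']).as_matrix(); print('in tool cm',np.round((z-o['tool_pos'])@R/10,2))
# mid TCP in picture
K,Dc,p,Rc=cam('wrist'); print(cv2.projectPoints(np.array([o['tool_pos']]),cv2.Rodrigues(Rc.T)[0],-Rc.T@p,K,Dc)[0])
E
```

```text
[[ 471.7 -406.4    4. ]
 [ 484.4 -369.4    4. ]
 [ 501.4 -379.6    4. ]
 [ 517.8 -330.9    4. ]]
[[ 475.6 -400.2    3.8]] [[ 487.6 -369.5    3.7]
 [ 491.4 -371.8    3.9]
 [ 495.3 -374.1    3.8]
 [ 499.1 -376.6    2.9]]
in tool cm [[11.01  0.42  0.25]
 [11.01 -0.41 -3.58]
 [11.01  1.58 -3.58]
 [11.01  0.47 -8.61]]
[[[257.6001948  236.32331146]]]
```

```bash
python3 -m handwheel '[[[2.7,0.12,0,0],[2.7,0.12,0,0],[2.7,0.12,0,0],[2.7,0.12,0,0],[0,0,0,0],[0,0,0,0]]]' 0.5; python3 -m handwheel '[[[0.3,0,0,0],[0,0,0,0],[0,0,0,0]]]'
```

```text
time: 3.38
tool_pos: [472.0, -405.6, 6.6]
tcp_rot: [-1.732, 1.569, 2.435]
contact_force: [-0.5, -1.1, 1.0]
grip_width: 56.4
time: 3.63
tool_pos: [473.9, -406.2, 5.6]
tcp_rot: [1.261, 1.568, -0.854]
contact_force: [0.0, 0.5, 0.7]
grip_width: 46.0
```

```bash
python3 -m handwheel '[[[0,0,0,0],[0,0,0,0]]]';python3 -m handwheel '[[[0.2,0,0,0],[0,0,0,0],[0,0,0,0]]]'
```

```text
time: 3.8
tool_pos: [473.7, -405.6, 4.7]
tcp_rot: [1.258, 1.569, -0.857]
contact_force: [-0.4, 0.7, -0.6]
grip_width: 46.0
time: 4.05
tool_pos: [473.3, -405.1, 1.6]
tcp_rot: [-1.457, 1.571, 2.712]
contact_force: [0.5, 0.2, 0.2]
grip_width: 46.3
```

```bash
python3 -m handwheel '[[[0.1,0,0,0],[0,0,0,0],[0,0,0,0],[0,0,0,0],[0,0,0,0],[0,0,0,0]]]' 0;python3 -m handwheel '[[[0,0,0,0],[0,0,0,0],[0,0,0,0],[0,0,0,0]]]'
```

```text
time: 4.55
tool_pos: [473.3, -405.4, 0.7]
tcp_rot: [0.29, 1.57, -1.824]
contact_force: [-0.3, 0.3, 0.1]
grip_width: 15.2
time: 4.88
tool_pos: [473.3, -405.3, 0.7]
tcp_rot: [0.575, 1.571, -1.54]
contact_force: [-0.4, -1.5, -0.9]
grip_width: 14.9
```

```bash
python3 - <<'E'
from h import *
snap('wrist','w2')
E
```

```text
(no output)
```

View pics/w2.png

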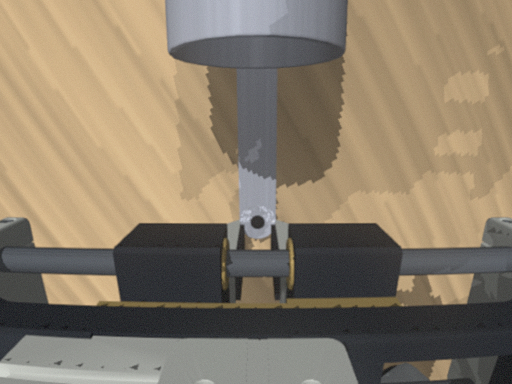

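```bash
python3 -m handwheel '[[[0,0,0,0],[0,0,0,0],[0,0,-0.35,0],[0,0,-0.35,0],[0,0,0,0]]]' 0.35;python3 -m handwheel '[[[0,0,0,0],[0,0,0,0],[0,0,0,0],[0,0,0,0],[0,0,0,0]]]' 0
python3 - <<'E'
from h import *
snap('wrist','w3')
E
```

```text
time: 5.35
tool_pos: [477.4, -398.4, 0.7]
tcp_rot: [-2.767, 1.57, 1.402]
contact_force: [-0.0, 0.6, -0.6]
grip_width: 31.8
time: 5.77
tool_pos: [477.1, -399.2, 0.8]
tcp_rot: [2.055, 1.571, -0.06]
contact_force: [0.3, -0.0, 0.1]
grip_width: 18.3
```

View pics/w3.png

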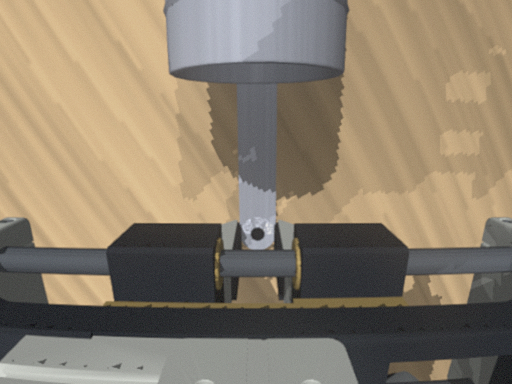

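```bash
python3 -m handwheel '[[[0,0,0,0],[0,0,0,0],[0,0,-0.25,0],[0,0,-0.25,0],[0,0,0,0]]]' 0.35;python3 -m handwheel '[[[0,0,0,0],[0,0,0,0],[0,0,0,0],[0,0,0,0],[0,0,0,0]]]' 0; python3 -m handwheel '[[[-0.5,0,0,0],[-0.5,0,0,0],[-0.5,0,0,0],[0,0,0,0],[0,0,0,0]]]' 
python3 - <<'E'
from h import *
snap('wrist','w4');snap('side','s4')
a=cv2.imread('pics/s4.png')[100:240,220:420]; cv2.imwrite('pics/s4c.png',cv2.resize(a,None,fx=3,fy=3))
E
```

```text
time: 6.23
tool_pos: [479.8, -394.5, 0.7]
tcp_rot: [-2.251, 1.571, 1.917]
contact_force: [-0.3, -1.1, 1.0]
grip_width: 32.4
time: 6.65
tool_pos: [479.6, -395.0, 0.8]
tcp_rot: [1.43, 1.571, -0.685]
contact_force: [0.7, 0.2, -0.4]
grip_width: 18.6
time: 7.07
tool_pos: [479.7, -395.3, 16.3]
tcp_rot: [1.043, 1.57, -1.072]
contact_force: [-0.5, -0.6, -1.1]
grip_width: 18.9
```

View pics/s4c.png

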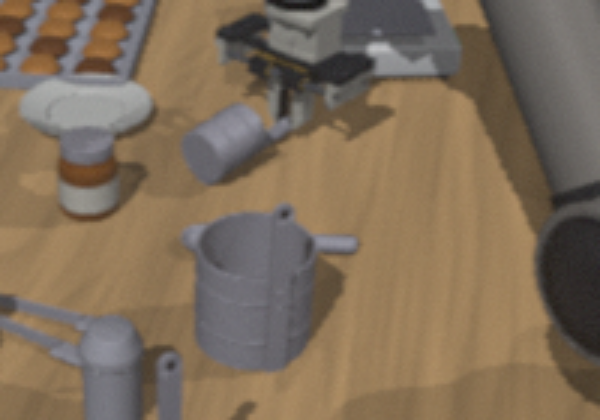

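View pics/w4.png

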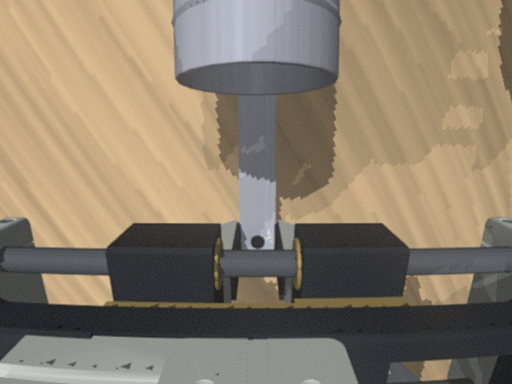

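```bash
cat >> h.py <<'E'
DA=-2.115
def tilt(files,th0=0.1,ctr=(545,-280,45)):
    d=np.array([np.cos(DA),np.sin(DA),0]); n=np.array([-d[1],d[0],0])
    for f in files:
        P=np.load('pics/%s.npz'%f)['P']
        Q=near(P,ctr[:2],62,6,160)
        q=np.array([*ctr,th0])
        def ax(q): return d*np.cos(q[3])+np.array([0,0,np.sin(q[3])])
        def res(q,Q):
            e=Q-q[:3]; a=ax(q); return np.linalg.norm(e-np.outer(e@a,a),axis=1)-33
        W=Q
        for i in range(8):
            s=least_squares(lambda v:np.r_[res(v,W),0.02*((v[:3]-ctr)@d)],q,loss='soft_l1',f_scale=1.5); q=s.x
            r=res(q,Q); W=Q[np.abs(r)<(15 if i<3 else 5)]
        t=np.percentile((W-q[:3])@ax(q),[1,99]); ft=q[:3]+ax(q)*t[0]
        print(f,'theta',round(q[3],3),'n',len(W),'med',round(np.median(np.abs(res(q,W))),2),'len',np.round(t[1]-t[0],1),'foot',np.round(ft,1),'mouth',np.round(q[:3]+ax(q)*t[1],1))
E
python3 - <<'E'
from h import *
snap('scene','c4')
tilt(['scene0','side0','c4','s4'])
E
```

```text
scene0 theta -0.007 n 598 med 0.92 len 78.2 foot [ 559.2 -258.2   37.9] mouth [ 518.7 -325.1   37.3]
side0 theta -0.011 n 346 med 1.32 len 78.4 foot [ 559.  -260.2   36.3] mouth [ 518.4 -327.3   35.4]
c4 theta 0.097 n 620 med 1.03 len 78.7 foot [ 560.5 -256.    37.1] mouth [ 520.  -323.    44.7]
s4 theta 0.1 n 372 med 1.39 len 79.1 foot [ 559.9 -258.5   35.5] mouth [ 519.1 -325.8   43.4]
```

```bash
python3 -m handwheel '[[[-0.82,0,-0.11,0],[-0.78,0,-0.15,0],[-0.78,0,-0.18,0],[-0.76,0,-0.23,0],[-0.75,0,-0.26,0],[-0.74,0,-0.3,0],[0,0,0,0],[0,0,0,0]]]'
python3 - <<'E'
from h import *
snap('scene','c5');snap('side','s5')
tilt(['c5','s5'],0.4)
E
```

```text
time: 7.88
tool_pos: [486.3, -384.6, 62.8]
tcp_rot: [1.127, 1.569, -0.988]
contact_force: [0.1, -1.0, -1.2]
grip_width: 18.7
c5 theta 0.409 n 677 med 0.99 len 91.5 foot [ 565.7 -247.6   34.5] mouth [ 522.2 -319.4   70.8]
s5 theta 0.398 n 394 med 1.55 len 80.0 foot [ 565.1 -249.8   32.3] mouth [ 526.9 -312.9   63.3]
```

```bash
python3 -m handwheel '[[[-0.95,0,-0.46,0],[-0.93,0,-0.52,0],[-0.88,0,-0.58,0],[-0.85,0,-0.64,0],[-0.8,0,-0.69,0],[-0.75,0,-0.75,0],[0,0,0,0],[0,0,0,0]]]'
python3 - <<'E'
from h import *
snap('scene','c6');snap('side','s6')
tilt(['c6','s6'],0.8,(555,-265,55))
E
```

```text
time: 8.65
tool_pos: [505.4, -353.1, 114.4]
tcp_rot: [1.08, 1.569, -1.034]
contact_force: [-0.2, -0.6, -0.1]
grip_width: 18.6
c6 theta 0.835 n 793 med 1.11 len 96.8 foot [ 570.8 -239.2   26.1] mouth [ 537.1 -294.9   97.9]
s6 theta 0.811 n 431 med 1.57 len 90.9 foot [ 570.3 -241.9   24.3] mouth [ 537.9 -295.4   90.2]
```

```bash
python3 -m handwheel '[[[-0.71,0,-0.79,0],[-0.65,0,-0.84,0],[-0.59,0,-0.88,0],[-0.53,0,-0.91,0],[-0.47,0,-0.95,0],[-0.4,0,-0.98,0],[0,0,0,0],[0,0,0,0]]]'
python3 - <<'E'
from h import *
snap('scene','c7');snap('side','s7')
tilt(['c7','s7'],1.2,(565,-250,45))
E
```

```text
time: 9.42
tool_pos: [533.0, -306.9, 147.5]
tcp_rot: [1.049, 1.57, -1.065]
contact_force: [-0.1, -0.9, 0.6]
grip_width: 18.4
c7 theta 1.249 n 949 med 1.29 len 154.0 foot [ 574.  -235.1   13.8] mouth [ 548.8 -276.8  159.9]
s7 theta 1.261 n 569 med 1.65 len 146.7 foot [ 571.7 -239.9   12.2] mouth [ 548.5 -278.2  151.9]
```

```bash
python3 -m handwheel '[[[-0.38,0,-1.13,0],[-0.28,0,-1.16,0],[-0.21,0,-1.18,0],[-0.11,0,-1.19,0],[0,0,0,0],[0,0,0,0]]]'
python3 - <<'E'
from h import *
snap('scene','c8');snap('side','s8')
tilt(['c8','s8'],1.5,(570,-240,45))
a=cv2.imread('pics/s8.png')[60:230,220:420]; cv2.imwrite('pics/s8c.png',cv2.resize(a,None,fx=3,fy=3))
E
```

```text
time: 10.02
tool_pos: [557.1, -266.5, 156.8]
tcp_rot: [-1.517, 1.571, 2.654]
contact_force: [-0.5, 0.5, -2.3]
grip_width: 18.3
c8 theta 7.657 n 843 med 1.47 len 141.5 foot [ 587.9 -212.3   23.1] mouth [ 573.6 -236.   161.9]
s8 theta 1.412 n 609 med 1.56 len 149.8 foot [ 583.7 -218.9    9.7] mouth [ 571.4 -239.1  157.7]
```

View pics/s8c.png

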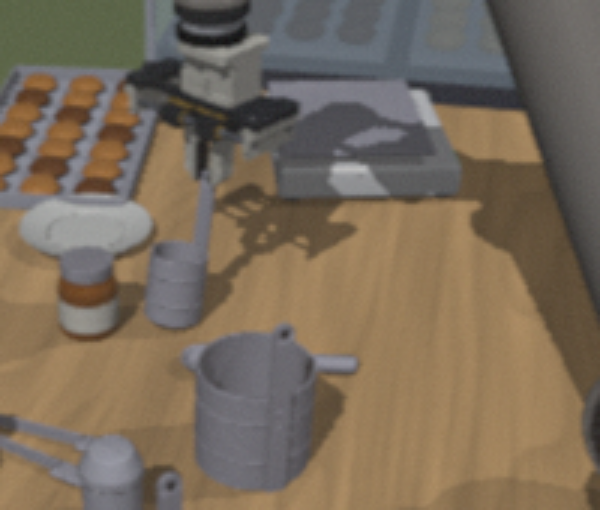

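```bash
python3 -m handwheel '[[[0.2,0,0,0],[0,0,-0.5,0],[0,0,-0.5,0],[0,0,-0.5,0],[0,0,-0.3,0],[0,0,0,0],[0,0,0,0]]]'
python3 - <<'E'
from h import *
snap('scene','c9');snap('side','s9')
for f in ['c9','s9']:
  P=np.load('pics/%s.npz'%f)['P']
  for z0,z1 in [(8,40),(40,74)]:
    W=near(P,[585,-217],45,z0,z1); c=np.array([585,-217.])
    for i in range(5):
        W2=W[np.abs(np.hypot(*(W[:,:2]-c).T)-33)<7]; c=least_squares(lambda q:np.hypot(*(W2[:,:2]-q).T)-33,c,loss='soft_l1').x
    print(f,z0,c,len(W2))
E
```

```text
time: 10.7
tool_pos: [567.1, -254.7, 158.8]
tcp_rot: [1.231, 1.562, -0.884]
contact_force: [-2.8, -4.2, 16.5]
grip_width: 18.0
c9 8 [ 578.47872631 -230.79896155] 197
c9 40 [ 579.91745972 -228.53969298] 282
s9 8 [ 575.31425058 -234.87936678] 150
s9 40 [ 576.42598266 -232.26315699] 212
```

```bash
cat >> h.py <<'E'
def ax2(files,g=(580,-228),r=33,zs=((8,40),(40,74))):
  for f in files:
    P=np.load('pics/%s.npz'%f)['P']; cs=[]
    for z0,z1 in zs:
      W=near(P,g,r+12,z0,z1); c=np.array(g,float)
      for i in range(6):
        W2=W[np.abs(np.hypot(*(W[:,:2]-c).T)-r)<7]; c=least_squares(lambda q:np.hypot(*(W2[:,:2]-q).T)-r,c,loss='soft_l1').x
      cs.append((c,W2[:,2].mean()))
    t=(cs[1][0]-cs[0][0])/(cs[1][1]-cs[0][1]); d=np.array([np.cos(DA),np.sin(DA)])
    print(f,np.round(cs[0][0],1),np.round(cs[1][0],1),'lean',np.round(t,3),'along d',round(t@d,3))
E
python3 -m handwheel '[[[-0.1,0,0.4,0],[-0.1,0,0.4,0],[0,0,0.3,0],[0,0,0,0],[0,0,0,0]]]'
python3 - <<'E'
from h import *
snap('scene','c10');snap('side','s10'); ax2(['c9','s9','c10','s10'])
E
```

```text
time: 11.22
tool_pos: [559.9, -261.6, 156.2]
tcp_rot: [-1.603, 1.569, 2.565]
contact_force: [-1.4, 0.6, -1.5]
grip_width: 18.3
c9 [ 578.6 -230.1] [ 579.9 -228.6] lean [0.038 0.045] along d -0.058
s9 [ 575.4 -234.9] [ 576.9 -231.8] lean [0.043 0.091] along d -0.101
c10 [ 574.9 -231.2] [ 575.7 -230.9] lean [0.023 0.01 ] along d -0.02
s10 [ 572.5 -235.3] [ 573.  -233.8] lean [0.014 0.043] along d -0.044
```

```bash
python3 -m handwheel '[[[0,0,0.25,0],[0.1,0,0,0],[0.05,0,0,0],[0,0,0,0],[0,0,0,0]]]'
python3 - <<'E'
from h import *
snap('scene','c11');snap('side','s11'); ax2(['c11','s11']); to([0,0,0],0)
E
```

```text
time: 11.73
tool_pos: [559.0, -263.8, 155.4]
tcp_rot: [0.938, 1.571, -1.177]
contact_force: [-0.5, -0.5, 0.5]
grip_width: 18.1
c11 [ 574.9 -232.1] [ 575.4 -231.9] lean [0.016 0.006] along d -0.014
s11 [ 572.8 -236.9] [ 572.4 -235.5] lean [-0.011  0.04 ] along d -0.028
t 11.83 tcp [ 559.  -263.8  155.5] y ang -0.544 x [ 0. -0. -1.] q6 -0.02 grip 18.1 F [-0.5 -1.2 -1.7]
turn -0.544 (or 2.598 ) then shift cm [ 15.54 -55.9  -26.38] n 15.932833186940874 tool y [1. 0. 0.] z [-0. -1.  0.]
```

```bash
for i in 1; do python3 -m handwheel '[[[0.1,0,0,0],[0,0,0,0],[0,0,0,0]]]'; done; python3 -m handwheel '[[[0.1,0,0,0],[0,0,0,0],[0,0,0,0]]]'
```

```text
time: 12.08
tool_pos: [559.1, -264.3, 155.3]
tcp_rot: [1.224, 1.569, -0.891]
contact_force: [-2.5, -1.6, 4.8]
grip_width: 18.1
time: 12.33
tool_pos: [559.2, -264.7, 155.1]
tcp_rot: [1.211, 1.568, -0.904]
contact_force: [-3.3, -1.6, 9.6]
grip_width: 18.1
```

Contact with the counter; release gently.

```bash
python3 -m handwheel '[[[-0.1,0,0,0],[0,0,0,0],[0,0,0,0],[0,0,0,0],[0,0,0,0]]]' 0.35; python3 -m handwheel '[[[-1.5,0,0,0],[-2,0,0,0],[-2,0,0,0],[-2,0,0,0],[0,0,0,0],[0,0,0,0]]]' 
python3 - <<'E'
from h import *
snap('scene','c12');snap('side','s12'); ax2(['c12','s12'])
for f in ['c12','s12']: up(np.load('pics/%s.npz'%f)['P'],(576,-232),33,78,168,f)
a=cv2.imread('pics/s12.png')[60:230,220:420]; cv2.imwrite('pics/s12c.png',cv2.resize(a,None,fx=3,fy=3))
E
```

```text
time: 12.75
tool_pos: [558.9, -263.5, 154.0]
tcp_rot: [-1.832, 1.57, 2.337]
contact_force: [-0.4, 0.6, 1.1]
grip_width: 31.9
time: 13.25
tool_pos: [559.4, -263.9, 230.1]
tcp_rot: [1.564, 1.569, -0.55]
contact_force: [0.4, -1.0, -1.1]
grip_width: 32.1
c12 [ 574.7 -232.3] [ 575.  -232.3] lean [ 0.009 -0.001] along d -0.004
s12 [ 572.6 -237.1] [ 571.7 -235.1] lean [-0.028  0.057] along d -0.034
c12 axis [ 574.9 -232.3] 518 res 1.4 strap [ 557.2 -262.7  131.5] 142 r 35.2 ang -2.097 ztop 169.0
s12 axis [ 572.  -235.7] 372 res 1.66 strap [ 554.  -264.4  127.7] 107 r 33.9 ang -2.131 ztop 170.9
```

View pics/s12c.png

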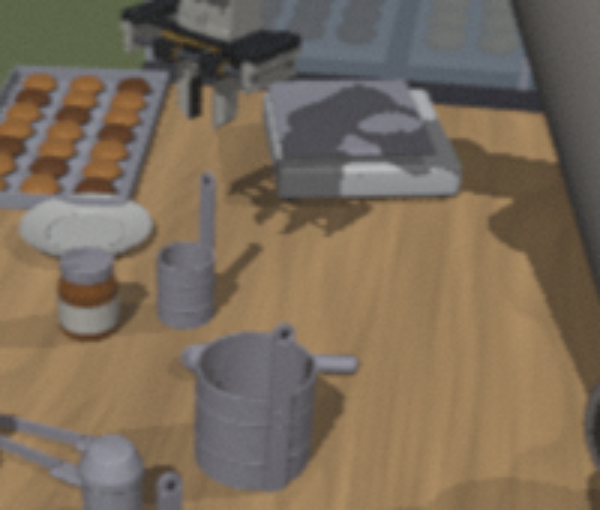

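```bash
python3 - <<'E'
from h import *
to([478,261.5,235],-0.80)
E
```

```text
t 13.35 tcp [ 558.5 -263.4  228.1] y ang -0.544 x [-0.002  0.001 -1.   ] q6 -0.02 grip 32.1 F [0.4 0.3 0.2]
turn 0.256 (or -2.886 ) then shift cm [ -0.62 -43.26 -30.8 ] n 13.277298146160966 tool y [ 0.697 -0.717 -0.002] z [-0.717 -0.697  0.   ]
```

```bash
python3 -m handwheel '[[[-0.7,0,0,0.12],[0,0,0,0.12],[0,0,0,0.016],[0,-3.09,-2.2,0],[0,-3.09,-2.2,0],[0,-3.09,-2.2,0],[0,-3.09,-2.2,0],[0,-3.09,-2.2,0]]]' 0.5
python3 -m handwheel '[[[0,-3.09,-2.2,0],[0,-3.09,-2.2,0],[0,-3.09,-2.2,0],[0,-3.09,-2.2,0],[0,-3.09,-2.2,0],[0,-3.09,-2.2,0],[0,-3.09,-2.2,0],[0,0,0,0]]]'
python3 - <<'E'
from h import *
to([478,261.5,235],-0.80)
E
```

```text
time: 14.02
tool_pos: [529.0, -74.6, 235.1]
tcp_rot: [-1.067, 1.568, 2.848]
contact_force: [0.6, 0.3, 0.8]
grip_width: 45.7
time: 14.68
tool_pos: [487.8, 191.8, 235.3]
tcp_rot: [-1.472, 1.568, 2.449]
contact_force: [-0.4, -0.5, -0.3]
grip_width: 46.0
t 14.68 tcp [487.8 191.8 235.3] y ang -0.791 x [-0.002  0.002 -1.   ] q6 1.02 grip 46.0 F [-0.4 -0.5 -0.3]
turn 0.009 (or -3.133 ) then shift cm [ 0.04 -5.68 -4.15] n 1.759790568608806 tool y [ 0.697 -0.717 -0.003] z [-0.717 -0.697  0.   ]
```

```bash
python3 -m handwheel '[[[0,-2.8,-2.05,0],[0,-2.8,-2.05,0],[0,0,0,0],[0,0,0,0]]]'
python3 - <<'E'
from h import *
to([478,261.5,235],-0.80)
snap('wrist','w13');snap('scene','c13');snap('side','s13')
for f in ['c13','s13']:
  up(np.load('pics/%s.npz'%f)['P'],(445,295),46,92,180,f); up(np.load('pics/%s.npz'%f)['P'],(454,1),57,108,190,f+'L')
E
```

```text
time: 15.02
tool_pos: [479.6, 255.7, 235.2]
tcp_rot: [-0.303, 1.569, -2.669]
contact_force: [-0.4, -0.3, -1.4]
grip_width: 45.6
t 15.02 tcp [479.6 255.7 235.2] y ang -0.795 x [-0.002 -0.001 -1.   ] q6 1.14 grip 45.6 F [-0.4 -0.3 -1.4]
turn 0.005 (or -3.136 ) then shift cm [ 0.02 -0.52 -0.29] n 0.1497253903626456 tool y [ 0.697 -0.717 -0.001] z [-0.717 -0.697  0.002]
c13 axis [445.8 294.8] 831 res 1.58 strap [479.6 261.4 143. ] 143 r 47.5 ang -0.78 ztop 180.8
c13L axis [455.8   0.9] 1377 res 1.54 strap [425.5  51.  157.2] 100 r 58.5 ang 2.114 ztop 193.7
s13 axis [443.6 296.3] 1509 res 1.58 strap [476.  261.6 141.7] 204 r 47.5 ang -0.818 ztop 180.5
s13L axis [4.529e+02 3.000e-01] 938 res 1.44 strap [418.2  49.6 144.4] 72 r 60.3 ang 2.184 ztop 188.7
```

View pics/w13.png

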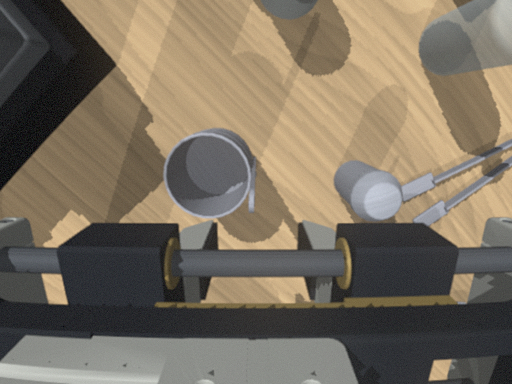

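```bash
python3 - <<'E'
from h import *
D=np.load('pics/w13.npz');P=D['P']
T=near(P,[478,261],30,130,195); print(len(T),T.mean(0),T.min(0),T.max(0))
o=bot.get_obs();R=Rot.from_euler('xyz',o['tcp_rot']).as_matrix()
E=T[T[:,2]>160]
if len(E): t=(E-o['tool_pos'])@R/10; print('tool cm',t.mean(0),t.min(0),t.max(0))
W=near(P,[445,295],56,84,100); 
c=least_squares(lambda q:np.hypot(*(W[:,:2]-q).T)-44.5,[445,295],loss='soft_l1').x; print('rim',c,len(W))
im=cv2.imread('pics/w13.png')[110:260,140:300]; cv2.imwrite('pics/w13c.png',cv2.resize(im,None,fx=4,fy=4))
E
```

```text
190 [481.12878307 263.50540212 170.54252139] [470.59754185 253.86053514 132.01949291] [486.59317925 268.79813498 180.87030178]
tool cm [ 5.9806018  -0.64834185 -0.61011597] [ 5.49222493 -0.84367327 -1.34187003] [ 7.57396307 -0.45208738  0.55542691]
rim [446.02700285 295.99000768] 1044
```

View pics/w13c.png

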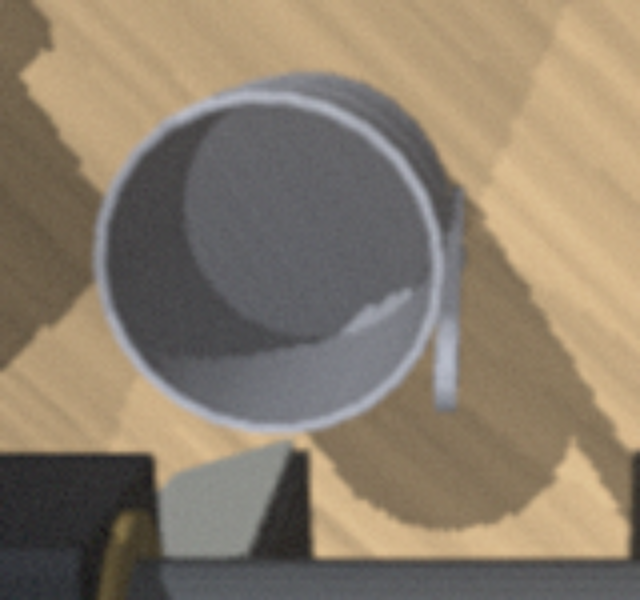

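```bash
python3 -m handwheel '[[[0,-0.6,-0.35,0],[2,0,0,0],[2,0,0,0],[2,0,0,0],[2,0,0,0],[1.5,0,0,0],[0,0,0,0]]]'; python3 -m handwheel '[[[0,0,0,0],[0,0,0,0],[0,0,0,0],[0,0,0,0],[0,0,0,0],[0,0,0,0],[0,0,0,0]]]' 0
python3 - <<'E'
from h import *
to([0,0,0],-0.8)
snap('wrist','w14')
E
```

```text
time: 15.75
tool_pos: [477.1, 260.3, 138.4]
tcp_rot: [-0.4, 1.565, -2.772]
contact_force: [-0.8, 0.0, -0.4]
grip_width: 46.2
time: 16.33
tool_pos: [478.8, 261.7, 141.7]
tcp_rot: [2.592, 1.57, 0.221]
contact_force: [0.1, 0.8, 3.8]
grip_width: 4.0
t 16.33 tcp [478.8 261.7 141.7] y ang -0.8 x [ 0.001  0.    -1.   ] q6 1.16 grip 4.0 F [0.1 0.8 3.8]
turn -0.0 (or 3.142 ) then shift cm [ 14.14 -14.59  52.59] n 14.094197950234395 tool y [ 0.697 -0.717  0.   ] z [-0.717 -0.697 -0.001]
```

View pics/w14.png

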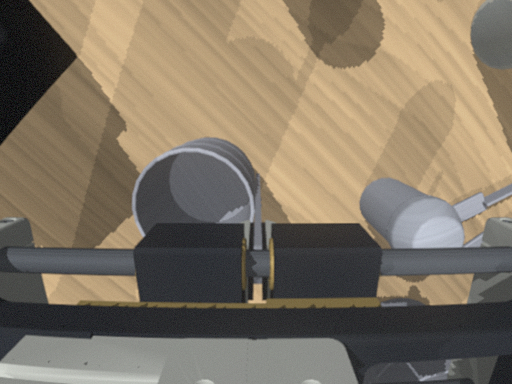

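```bash
python3 -m handwheel '[[[-0.7,0,0,0],[-1.5,0,0,0],[-2.5,0,0,0],[-3,0,0,0],[-3,0,0,0],[-3,0,0,0],[-3,0,0,0],[-2.5,0,0,0]]]'; python3 -m handwheel '[[[-1.6,0,0,0],[0,0,0,0],[0,0,0,0],[0,0,0,0]]]' 
python3 - <<'E'
from h import *
to([0,0,0],-0.8)
snap('side','s15'); snap('scene','c15')
for f in ['s15','c15']:
  P=np.load('pics/%s.npz'%f)['P']; ax2([f],(445,295),46,((215,250),(255,290)))
E
```

```text
time: 17.05
tool_pos: [478.5, 261.6, 336.0]
tcp_rot: [2.62, 1.569, 0.249]
contact_force: [1.5, 0.4, -2.4]
grip_width: 4.1
time: 17.38
tool_pos: [478.1, 261.4, 347.8]
tcp_rot: [-0.345, 1.568, -2.716]
contact_force: [0.1, 0.2, -2.5]
grip_width: 3.9
t 17.38 tcp [478.1 261.4 347.8] y ang -0.8 x [-0.003 -0.001 -1.   ] q6 1.16 grip 3.9 F [ 0.1  0.2 -2.5]
turn 0.0 (or -3.142 ) then shift cm [ 34.94 -14.53  52.41] n 16.16097537806996 tool y [ 0.697 -0.717 -0.001] z [-0.717 -0.697  0.003]
s15 [442.2 293.9] [442.1 295.1] lean [-0.001  0.03 ] along d -0.026
c15 [444.9 293.5] [444.7 293.5] lean [-0.005 -0.001] along d 0.003
```

View pics/s15.png

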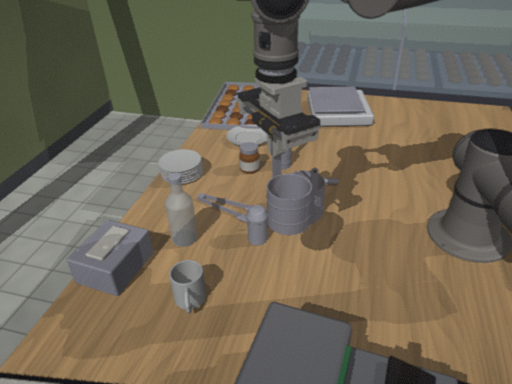

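```bash
python3 -m handwheel '[[[0,1,0.92,0],[0,2,1.82,0],[0,2.6,2.38,0],[0,2.6,2.38,0],[0,2.6,2.38,0],[0,2.6,2.38,0],[0,2.6,2.38,0],[0,2.6,2.38,0]]]'; python3 -m handwheel '[[[0,2.1,1.9,0],[0,1.4,1.26,0],[0,0,0,0],[0,0,0,0],[0,0,0,0]]]' 
python3 - <<'E'
from h import *
to([487.1,-29.6,347],-0.8)
snap('side','s16'); snap('scene','c16'); snap('wrist','w16')
for f in ['s16','c16']:
  P=np.load('pics/%s.npz'%f)['P']; ax2([f],(454,2),46,((215,250),(255,290)));ax2([f],(454,2),57,((30,60),(60,100)))
E
```

```text
time: 18.15
tool_pos: [485.3, 7.4, 348.7]
tcp_rot: [-0.642, 1.57, -3.013]
contact_force: [0.7, 0.3, -2.1]
grip_width: 3.8
time: 18.57
tool_pos: [487.5, -37.3, 349.0]
tcp_rot: [-1.296, 1.57, 2.616]
contact_force: [0.3, 0.8, -2.8]
grip_width: 4.0
t 18.57 tcp [487.5 -37.3 349. ] y ang -0.8 x [-0.001  0.001 -1.   ] q6 0.57 grip 4.0 F [ 0.3  0.8 -2.8]
turn -0.0 (or 3.141 ) then shift cm [ 0.2  -0.58 -0.5 ] n 0.1981853130359913 tool y [ 0.697 -0.717 -0.001] z [-0.717 -0.697  0.   ]
s16 [451.4  -5.3] [451.2  -3.6] lean [-0.005  0.039] along d -0.031
s16 [451.8   1. ] [451.8   1.5] lean [-0.001  0.015] along d -0.012
c16 [455.   -5.7] [455.8  -4.8] lean [0.023 0.023] along d -0.031
c16 [455.8   0.8] [455.8   0.8] lean [ 0.001 -0.001] along d 0.0
```

View pics/s16.png

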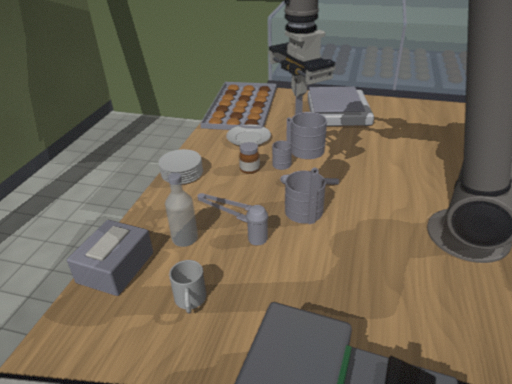

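View pics/w16.png

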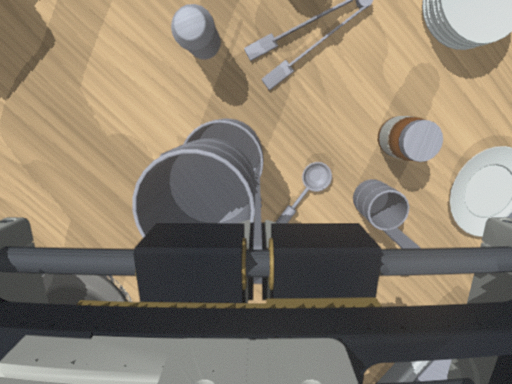

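```bash
python3 -m handwheel '[[[0,-0.62,-0.45,0],[0,0,0,0],[1.2,0,0,0],[1.6,0,0,0],[1.6,0,0,0],[1.6,0,0,0],[1.6,0,0,0],[0.9,0,0,0]]]'; python3 -m handwheel '[[[0,0,0,0],[0,0,0,0],[0,0,0,0]]]' 
python3 - <<'E'
from h import *
to([487.1,-29.6,270],-0.8)
snap('side','s17'); snap('scene','c17')
for f in ['s17','c17']:
  P=np.load('pics/%s.npz'%f)['P']; ax2([f],(454,2),46,((130,165),(165,205)));ax2([f],(454,2),57,((30,60),(60,100)))
a=cv2.imread('pics/s17.png')[110:240,230:400]; b=cv2.imread('pics/c17.png')[60:190,200:370];cv2.imwrite('pics/17c.png',np.hstack([cv2.resize(a,None,fx=2.3,fy=2.3),cv2.resize(b,None,fx=2.3,fy=2.3)]))
E
```

```text
time: 19.38
tool_pos: [486.1, -29.1, 262.8]
tcp_rot: [-0.971, 1.569, 2.943]
contact_force: [-0.7, 0.4, -1.3]
grip_width: 3.8
time: 19.63
tool_pos: [487.4, -29.8, 265.4]
tcp_rot: [2.127, 1.569, -0.243]
contact_force: [-0.8, -0.5, -1.9]
grip_width: 3.8
t 19.63 tcp [487.4 -29.8 265.4] y ang -0.8 x [ 0.002 -0.    -1.   ] q6 0.58 grip 3.8 F [-0.8 -0.5 -1.9]
turn 0.0 (or -3.141 ) then shift cm [-0.46 -0.04  0.  ] n 0.11420478910487518 tool y [ 0.697 -0.717  0.002] z [-0.717 -0.697 -0.001]
s17 [451.4   2.3] [450.9   3.7] lean [-0.012  0.038] along d -0.026
s17 [452.1   1. ] [452.3   0.6] lean [ 0.007 -0.01 ] along d 0.005
c17 [454.3   1.6] [454.4   1.4] lean [ 0.003 -0.006] along d 0.004
c17 [454.3   0.8] [454.1   0.8] lean [-0.005 -0.001] along d 0.003
```

View pics/17c.png

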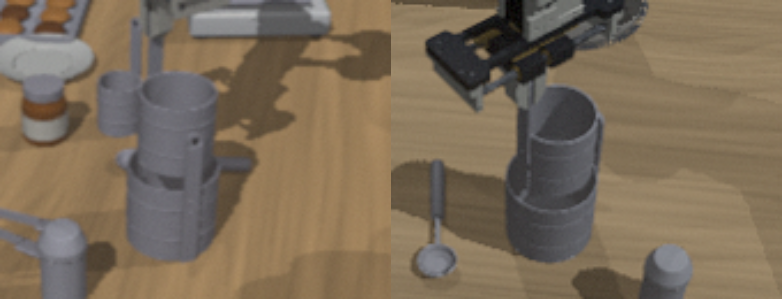

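```bash
python3 -m handwheel '[[[0.7,0,0,0],[0.7,0,0,0],[0.7,0,0,0],[0.7,0,0,0],[0,0,0,0]]]'; python3 -m handwheel '[[[0.8,0,0,0],[0.8,0,0,0],[0.8,0,0,0],[0.8,0,0,0],[0,0,0,0]]]' 
```

```text
time: 20.15
tool_pos: [485.9, -29.7, 234.5]
tcp_rot: [-0.953, 1.567, 2.959]
contact_force: [-0.2, -0.4, -2.6]
grip_width: 3.8
time: 20.57
tool_pos: [485.8, -29.7, 202.4]
tcp_rot: [-0.956, 1.567, 2.956]
contact_force: [-0.1, -0.2, -1.5]
grip_width: 3.8
```

```bash
python3 -m handwheel '[[[0.9,0,0,0],[0.9,0,0,0],[0.9,0,0,0],[0.9,0,0,0],[0.6,0,0,0],[0,0,0,0]]]'; python3 -m handwheel '[[[0.3,0,0,0],[0.3,0,0,0],[0.2,0,0,0],[0,0,0,0],[0,0,0,0]]]' 
```

```text
time: 21.07
tool_pos: [486.0, -29.8, 160.8]
tcp_rot: [-0.957, 1.568, 2.955]
contact_force: [-0.4, 0.0, -2.5]
grip_width: 4.0
time: 21.48
tool_pos: [486.9, -29.9, 154.5]
tcp_rot: [1.882, 1.571, -0.489]
contact_force: [-0.1, 0.3, -1.6]
grip_width: 4.1
```

```bash
python3 -m handwheel '[[[0.3,0,0,0],[0.2,0,0,0],[0,0,0,0],[0,0,0,0]]]'; python3 -m handwheel '[[[0.15,0,0,0],[0.15,0,0,0],[0,0,0,0],[0,0,0,0]]]' 
```

```text
time: 21.82
tool_pos: [486.7, -29.9, 149.3]
tcp_rot: [-0.789, 1.571, 3.123]
contact_force: [-0.4, -0.6, -1.9]
grip_width: 3.6
time: 22.15
tool_pos: [486.8, -29.9, 146.3]
tcp_rot: [-0.641, 1.571, -3.012]
contact_force: [-0.0, 0.1, -2.5]
grip_width: 3.8
```

```bash
python3 -m handwheel '[[[0.1,0,0,0],[0.1,0,0,0],[0,0,0,0],[0,0,0,0]]]' 
```

```text
time: 22.48
tool_pos: [487.1, -30.1, 145.7]
tcp_rot: [1.998, 1.569, -0.373]
contact_force: [-2.0, -0.1, 8.4]
grip_width: 3.9
```

```bash
python3 -m handwheel '[[[-0.1,0,0,0],[0,0,0,0],[0,0,0,0],[0,0,0,0],[0,0,0,0]]]' 0.3; python3 -m handwheel '[[[-1,0,0,0],[-2,0,0,0],[-2,0,0,0],[-2,0,0,0],[-2,0,0,0],[0,0,0,0]]]' 
python3 - <<'E'
from h import *
snap('side','s18'); snap('scene','c18'); snap('wrist','w18')
for f in ['s18','c18']:
  P=np.load('pics/%s.npz'%f)['P']; ax2([f],(454,2),57,((30,60),(60,100)))
  T=near(P,(487,-32),20,120,200); print('strap',len(T),T.mean(0),T[:,2].max())
to([556,-263.5,235],-2.115)
a=cv2.imread('pics/s18.png')[110:240,230:400]; b=cv2.imread('pics/c18.png')[60:190,200:370];cv2.imwrite('pics/18c.png',np.hstack([cv2.resize(a,None,fx=2.3,fy=2.3),cv2.resize(b,None,fx=2.3,fy=2.3)]))
E
```

```text
time: 22.9
tool_pos: [486.8, -29.9, 145.3]
tcp_rot: [-0.481, 1.571, -2.852]
contact_force: [-0.5, -0.1, -0.0]
grip_width: 26.9
time: 23.4
tool_pos: [488.6, -30.3, 239.1]
tcp_rot: [2.146, 1.564, -0.225]
contact_force: [0.3, -0.4, -0.2]
grip_width: 27.3
s18 [ 4.525e+02 -1.000e-01] [452.2   0.7] lean [-0.01   0.023] along d -0.014
strap 126 [483.77227704 -30.18428652 152.91659131] 183.80795243215948
c18 [454.1   0.8] [454.6   0.7] lean [ 0.015 -0.002] along d -0.006
strap 97 [487.293601   -31.25599393 154.75847301] 186.59856200524553
t 23.55 tcp [486.5 -29.8 234.7] y ang -0.8 x [-0.001  0.    -1.   ] q6 0.58 grip 27.8 F [-0.1 -0.8  0.2]
turn 1.315 (or -1.827 ) then shift cm [ -0.03  16.39 -18.05] n 6.094497686098883 tool y [-0.518 -0.856  0.   ] z [-0.856  0.518  0.001]
```

View pics/18c.png

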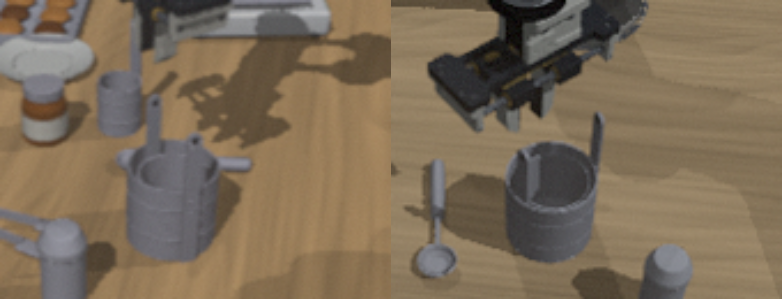

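View pics/w18.png

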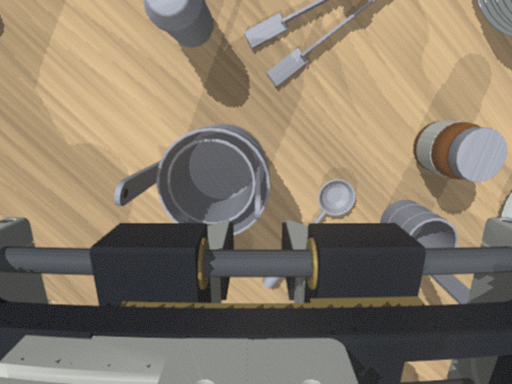

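```bash
python3 -m handwheel '[[[0,0,0,0.12],[0,0,0,0.12],[0,0,0,0.12],[0,0,0,0.12],[0,0,0,0.12],[0,0,0,0.12],[0,0,0,0.12],[0,0,0,0.12]]]' 0.45;python3 -m handwheel '[[[0,0,0,0.12],[0,0,0,0.12],[0,0,0,0.115],[0,2.5,-2.75,0],[0,2.5,-2.75,0],[0,2.5,-2.75,0],[0,2.5,-2.75,0],[0,2.5,-2.75,0]]]'
python3 -m handwheel '[[[0,1.9,-2.1,0],[0,0,0,0],[0,0,0,0]]]'
python3 - <<'E'
from h import *
to([556,-263.5,235],-2.115)
snap('wrist','w19')
o=bot.get_obs();R=Rot.from_euler('xyz',o['tcp_rot']).as_matrix()
P=np.load('pics/w19.npz')['P']
T=near(P,[556,-263],30,110,185); print(len(T),T.mean(0),T.max(0))
E=T[T[:,2]>150]
if len(E): t=(E-o['tool_pos'])@R/10; print('tool cm',t.mean(0),t.min(0),t.max(0))
E
```

```text
time: 24.22
tool_pos: [486.1, -29.8, 233.8]
tcp_rot: [0.003, 1.568, 2.949]
contact_force: [0.4, -1.1, -0.8]
grip_width: 41.2
time: 24.88
tool_pos: [539.4, -209.5, 233.7]
tcp_rot: [0.044, 1.568, 2.642]
contact_force: [0.7, 0.6, 0.5]
grip_width: 41.4
time: 25.13
tool_pos: [547.2, -236.1, 233.1]
tcp_rot: [-0.02, 1.567, 2.575]
contact_force: [-0.2, 0.2, -0.3]
grip_width: 41.3
t 25.13 tcp [ 547.2 -236.1  233.1] y ang -2.117 x [-0.003  0.002 -1.   ] q6 1.58 grip 41.3 F [-0.2  0.2 -0.3]
turn -0.002 (or 3.139 ) then shift cm [-0.2   1.88 -2.17] n 0.7206075889113395 tool y [-0.518 -0.856 -0.   ] z [-0.856  0.518  0.004]
270 [ 558.93354368 -266.31324253  151.6785081 ] [ 566.32128283 -259.09415343  169.10243385]
tool cm [ 6.96427521  2.11334773 -2.6104975 ] [ 6.44149235  1.91760119 -3.46375296] [ 8.13789349  2.35562196 -1.51193584]
```

View pics/w19.png

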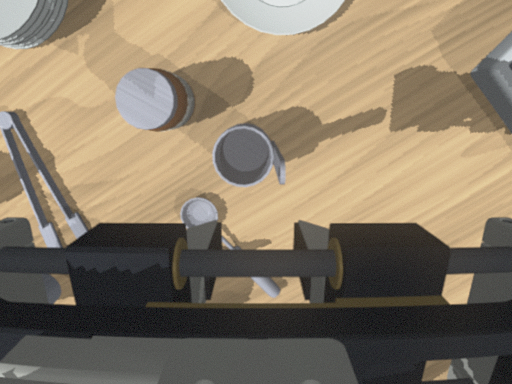

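```bash
python3 -m handwheel '[[[0,2,-2.4,0],[0,0,0,0],[2,0,0,0],[2,0,0,0],[2,0,0,0],[2,0,0,0],[2,0,0,0],[0,0,0,0]]]'; python3 -m handwheel '[[[0,0,0,0],[0,0,0,0],[0,0,0,0],[0,0,0,0],[0,0,0,0],[0,0,0,0],[0,0,0,0]]]' 0
python3 - <<'E'
from h import *
to([0,0,0],-2.115)
snap('wrist','w20')
E
```

```text
time: 25.85
tool_pos: [555.7, -261.6, 131.1]
tcp_rot: [-0.042, 1.562, 2.557]
contact_force: [-0.9, 0.9, -0.1]
grip_width: 41.2
time: 26.43
tool_pos: [558.2, -265.0, 135.9]
tcp_rot: [2.867, 1.57, -0.818]
contact_force: [0.0, -1.3, 1.6]
grip_width: 4.1
t 26.43 tcp [ 558.2 -265.   135.9] y ang -2.115 x [ 0.001 -0.001 -1.   ] q6 1.55 grip 4.1 F [ 0.  -1.3  1.6]
turn -0.0 (or 3.142 ) then shift cm [13.53  6.23 61.49] n 15.81590405942341 tool y [-0.518 -0.856  0.   ] z [-0.856  0.518 -0.001]
```

View pics/w20.png

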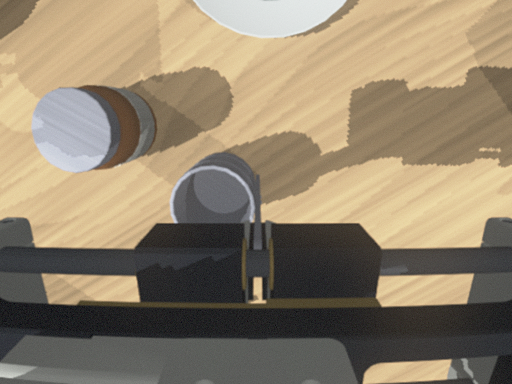

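```bash
python3 -m handwheel '[[[-0.7,0,0,0],[-1.5,0,0,0],[-2.5,0,0,0],[-3,0,0,0],[-3,0,0,0],[-3,0,0,0],[-3,0,0,0],[-2.5,0,0,0]]]'; python3 -m handwheel '[[[-1.4,0,0,0],[0,0,0,0],[0,0,0,0]]]' 
python3 - <<'E'
from h import *
to([439.3,-25,341],-2.115)
snap('side','s21'); snap('scene','c21')
ax2(['s21','c21'],(573,-234),33,((210,240),(240,280)))
E
```

```text
time: 27.15
tool_pos: [557.9, -264.6, 330.1]
tcp_rot: [3.104, 1.569, -0.582]
contact_force: [0.8, -0.3, -1.7]
grip_width: 4.0
time: 27.4
tool_pos: [558.0, -264.7, 341.6]
tcp_rot: [3.061, 1.57, -0.625]
contact_force: [-0.2, 0.3, -2.7]
grip_width: 3.8
t 27.4 tcp [ 558.  -264.7  341.6] y ang -2.115 x [ 0.001 -0.    -1.   ] q6 1.55 grip 3.8 F [-0.2  0.3 -2.7]
turn 0.0 (or -3.142 ) then shift cm [  0.04 -14.36  22.57] n 6.686493151591555 tool y [-0.518 -0.856  0.   ] z [-0.856  0.518 -0.001]
s21 [ 572.8 -236.6] [ 572.5 -235.7] lean [-0.006  0.026] along d -0.019
c21 [ 574.  -232.3] [ 576.5 -232.3] lean [0.072 0.002] along d -0.039
```

View pics/s21.png

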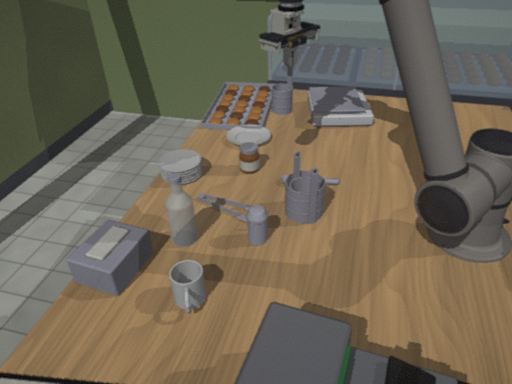

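```bash
python3 -m handwheel '[[[0,-1,1.57,0],[0,-1.6,2.51,0],[0,-1.95,3.06,0],[0,-1.95,3.06,0],[0,-1.95,3.06,0],[0,-1.95,3.06,0],[0,-1.95,3.06,0],[0,-1.6,2.51,0]]]'; python3 -m handwheel '[[[0,-0.43,0.7,0],[0,0,0,0],[0,0,0,0],[0,0,0,0]]]' 
python3 - <<'E'
from h import *
to([439.3,-25,341],-2.115)
snap('side','s22'); snap('scene','c22'); snap('wrist','w22')
ax2(['s22','c22'],(454,5),33,((210,240),(240,280)))
ax2(['s22','c22'],(454,2),57,((30,60),(60,100)))
E
```

```text
time: 28.17
tool_pos: [440.9, -29.9, 339.9]
tcp_rot: [0.184, 1.567, 2.781]
contact_force: [0.9, -0.7, -0.5]
grip_width: 3.6
time: 28.5
tool_pos: [439.7, -25.7, 340.7]
tcp_rot: [0.903, 1.57, -2.784]
contact_force: [0.4, 0.3, -1.3]
grip_width: 3.5
t 28.5 tcp [439.7 -25.7 340.7] y ang -2.116 x [-0.001 -0.    -1.   ] q6 1.88 grip 3.5 F [ 0.4  0.3 -1.3]
turn -0.001 (or 3.141 ) then shift cm [-0.03 -0.04  0.07] n 0.019925074210558478 tool y [-0.518 -0.856  0.001] z [-0.856  0.518  0.001]
s22 [454.6   2.7] [454.4   3.7] lean [-0.003  0.026] along d -0.021
c22 [455.9   3.8] [458.7   4. ] lean [0.08  0.007] along d -0.047
s22 [4.526e+02 1.000e-01] [452.3   0.8] lean [-0.007  0.017] along d -0.011
c22 [453.9   1. ] [454.4   0.8] lean [ 0.014 -0.005] along d -0.003
```

View pics/w22.png

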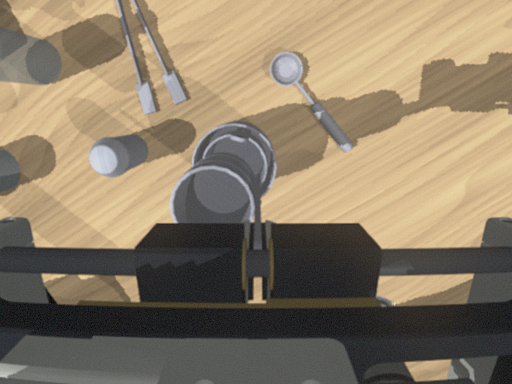

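```bash
python3 - <<'E'
from h import *
for f in ['w18','c18','s18']:
    P=np.load('pics/%s.npz'%f)['P']
    out=[]
    for (z0,z1,r,rm) in [(102,114,55.5,62),(90,100,44.5,49.5)]:
        c=np.array([454,3.])
        for i in range(8):
            W=near(P,c,rm,z0,z1); a=np.hypot(*(W[:,:2]-c).T); W=W[np.abs(a-r)<4]
            c=least_squares(lambda q:np.hypot(*(W[:,:2]-q).T)-r,c,loss='soft_l1').x
        out.append((np.round(c,1),len(W)))
    T=near(P,(487,-32),22,120,200)
    print(f,out,'Mstrap',np.round(T.mean(0),1),len(T))
E
```

```text
w18 [(array([455.3,   0.7]), 1068), (array([453.3,   3.7]), 927)] Mstrap [489.5 -27.9 172.2] 216
c18 [(array([455.7,   0.9]), 216), (array([452.8,   3.3]), 114)] Mstrap [487.3 -31.3 154.8] 97
s18 [(array([452.3,   2.3]), 150), (array([450.8,   3.9]), 58)] Mstrap [483.8 -30.2 152.9] 126
```

```bash
python3 -m handwheel '[[[0,0,0.2,0],[0,0,0,0],[1.2,0,0,0],[1.6,0,0,0],[1.6,0,0,0],[1.6,0,0,0],[1.6,0,0,0],[0.4,0,0,0]]]'; python3 -m handwheel '[[[0,0,0,0],[0,0,0,0],[0,0,0,0]]]' 
python3 - <<'E'
from h import *
to([438,-24.5,341],-2.115)
snap('side','s23'); snap('scene','c23'); snap('wrist','w23')
ax2(['s23','c23'],(454,5),33,((130,160),(160,196)))
ax2(['s23','c23'],(454,2),57,((30,60),(60,100)))
a=cv2.imread('pics/s23.png')[110:240,230:400]; b=cv2.imread('pics/c23.png')[60:190,200:370];cv2.imwrite('pics/23c.png',np.hstack([cv2.resize(a,None,fx=2.3,fy=2.3),cv2.resize(b,None,fx=2.3,fy=2.3)]))
E
```

```text
time: 29.32
tool_pos: [436.4, -23.6, 259.2]
tcp_rot: [0.347, 1.567, 2.945]
contact_force: [-0.0, 0.4, -2.3]
grip_width: 3.5
time: 29.57
tool_pos: [438.1, -23.9, 262.4]
tcp_rot: [-2.862, 1.569, -0.265]
contact_force: [0.1, -1.1, -1.8]
grip_width: 3.6
t 29.57 tcp [438.1 -23.9 262.4] y ang -2.115 x [ 0.002 -0.001 -1.   ] q6 1.89 grip 3.6 F [ 0.1 -1.1 -1.8]
turn -0.0 (or 3.142 ) then shift cm [-7.86  0.06 -0.03] n 1.9638990695759553 tool y [-0.518 -0.856 -0.001] z [-0.856  0.518 -0.002]
s23 [453.    4.6] [453.1   5.7] lean [0.003 0.033] along d -0.03
c23 [454.9   5.7] [455.5   5.6] lean [ 0.02  -0.003] along d -0.007
s23 [4.526e+02 1.000e-01] [4.524e+02 3.000e-01] lean [-0.006  0.005] along d -0.001
c23 [454.2   0.9] [454.3   0.9] lean [ 0.002 -0.   ] along d -0.001
```

View pics/23c.png

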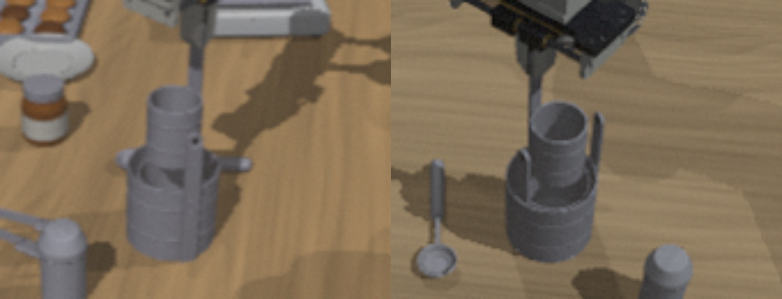

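View pics/w23.png

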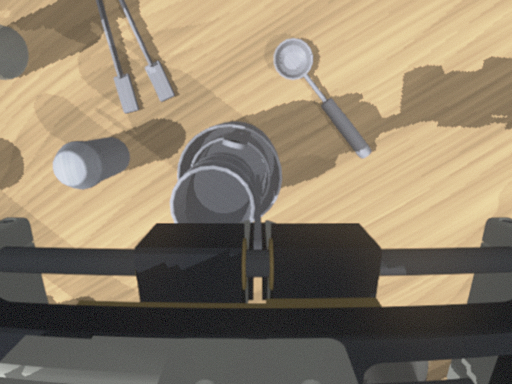

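```bash
python3 -m handwheel '[[[0,0.06,0.1,0],[0.7,0,0,0],[0.7,0,0,0],[0.7,0,0,0],[0.7,0,0,0],[0,0,0,0]]]'; python3 -m handwheel '[[[0.6,0,0,0],[0.6,0,0,0],[0.6,0,0,0],[0,0,0,0],[0,0,0,0]]]' 
```

```text
time: 30.22
tool_pos: [435.4, -23.5, 231.5]
tcp_rot: [0.343, 1.567, 2.941]
contact_force: [0.3, 0.4, -1.7]
grip_width: 4.0
time: 30.63
tool_pos: [436.2, -23.6, 215.0]
tcp_rot: [0.378, 1.57, 2.976]
contact_force: [0.0, -1.7, -1.0]
grip_width: 3.8
```

```bash
python3 -m handwheel '[[[0.8,0,0,0],[0.8,0,0,0],[0.8,0,0,0],[0.8,0,0,0],[0,0,0,0]]]'; python3 -m handwheel '[[[0.7,0,0,0],[0.7,0,0,0],[0.7,0,0,0],[0.4,0,0,0],[0,0,0,0],[0,0,0,0]]]' 
```

```text
time: 31.05
tool_pos: [435.2, -23.5, 181.5]
tcp_rot: [0.344, 1.567, 2.941]
contact_force: [-0.3, -0.4, -1.8]
grip_width: 3.8
time: 31.55
tool_pos: [436.3, -23.7, 158.2]
tcp_rot: [0.47, 1.57, 3.067]
contact_force: [-0.4, -1.0, -1.7]
grip_width: 3.9
```

```bash
python3 -m handwheel '[[[0.4,0,0,0],[0.4,0,0,0],[0.2,0,0,0],[0,0,0,0],[0,0,0,0]]]'; python3 -m handwheel '[[[0.2,0,0,0],[0.1,0,0,0],[0,0,0,0],[0,0,0,0]]]' 
```

```text
time: 31.97
tool_pos: [436.3, -23.7, 148.3]
tcp_rot: [0.704, 1.571, -2.982]
contact_force: [0.1, -0.6, -2.7]
grip_width: 3.7
time: 32.3
tool_pos: [436.3, -23.7, 145.4]
tcp_rot: [1.196, 1.571, -2.49]
contact_force: [0.1, -1.0, -1.4]
grip_width: 3.4
```

```bash
python3 -m handwheel '[[[0.1,0,0,0],[0,0,0,0],[0,0,0,0]]]' 
```

```text
time: 32.55
tool_pos: [436.4, -23.7, 144.4]
tcp_rot: [2.344, 1.571, -1.342]
contact_force: [0.3, -0.0, -1.1]
grip_width: 4.2
```

```bash
python3 -m handwheel '[[[0.1,0,0,0],[0,0,0,0],[0,0,0,0]]]' 
```

```text
time: 32.8
tool_pos: [436.6, -23.9, 143.8]
tcp_rot: [3.031, 1.57, -0.655]
contact_force: [-0.6, -1.1, 3.7]
grip_width: 3.9
```

Contact at the expected height (143.9). Release and check.

```bash
python3 -m handwheel '[[[0,0,0,0],[0,0,0,0],[0,0,0,0],[0,0,0,0]]]' 0.25; python3 -m handwheel '[[[-1,0,0,0],[-2,0,0,0],[-2.5,0,0,0],[-3,0,0,0],[-3,0,0,0],[-3,0,0,0],[-3,0,0,0],[0,0,0,0]]]' 
python3 -m handwheel '[[[-2,0,0,0],[0,0,0,0],[0,0,0,0]]]' 
python3 - <<'E'
from h import *
snap('side','s24'); snap('scene','c24'); snap('wrist','w24')
for f in ['s24','c24']:
  P=np.load('pics/%s.npz'%f)['P']; ax2([f],(454,2),57,((30,60),(60,100)))
  for n,xy in [('M',(487,-31)),('S',(436,-24)),('L',(424,51))]:
    T=near(P,xy,18,130,205); print(n,len(T),np.round(T.mean(0),1),T[:,2].max())
P=np.load('pics/w24.npz')['P']
for (z0,z1,r,rm) in [(102,114,55.5,62),(91,100,44.5,49.5),(80,91,31.5,36)]:
    c=np.array([454,3.])
    for i in range(8):
        W=near(P,c,rm,z0,z1); a=np.hypot(*(W[:,:2]-c).T); W=W[np.abs(a-r)<4]
        c=least_squares(lambda q:np.hypot(*(W[:,:2]-q).T)-r,c,loss='soft_l1').x
    A=np.c_[W[:,:2]-c,np.ones(len(W))]; print(r,np.round(c,1),len(W),'rim plane slope/height',np.round(np.linalg.lstsq(A,W[:,2],rcond=None)[0],3))
to([0,0,0],0)
a=cv2.imread('pics/s24.png')[110:240,230:400]; b=cv2.imread('pics/c24.png')[60:190,200:370];cv2.imwrite('pics/24c.png',np.hstack([cv2.resize(a,None,fx=2.3,fy=2.3),cv2.resize(b,None,fx=2.3,fy=2.3)]))
for l in ['milk_bottle','jam_jar','sugar_caster','mug','plate','tongs','spoon']:
    r=bot.spot_point('scene',l)
    if r: print(l,np.round(rayz('scene',[r[0]['point']],0)[0][:2]))
E
```

```text
time: 33.13
tool_pos: [436.4, -23.6, 143.3]
tcp_rot: [-0.203, 1.571, 2.394]
contact_force: [-0.4, 0.5, 0.9]
grip_width: 21.9
time: 33.8
tool_pos: [438.5, -24.1, 324.0]
tcp_rot: [-2.827, 1.56, -0.23]
contact_force: [-0.3, 0.1, -0.2]
grip_width: 23.1
time: 34.05
tool_pos: [436.6, -23.7, 338.3]
tcp_rot: [-2.845, 1.569, -0.247]
contact_force: [1.0, 0.4, -1.0]
grip_width: 22.9
s24 [4.522e+02 1.000e-01] [452.1   0.9] lean [-0.003  0.022] along d -0.018
M 110 [483.6 -30.2 157.1] 184.07750435057642
S 68 [433.7 -23.3 156.6] 176.25975432544465
L 137 [422.   52.  160.4] 191.6234966281727
c24 [454.1   0.9] [454.5   0.7] lean [ 0.011 -0.005] along d -0.001
M 84 [487.4 -31.2 159.3] 186.2362685218401
S 65 [436.7 -23.8 156.4] 177.8405174482832
L 86 [425.7  51.1 162.7] 191.74579341258527
55.5 [4.549e+02 2.000e-01] 740 rim plane slope/height [ 3.00000e-03 -3.00000e-03  1.07026e+02]
44.5 [452.9   2.5] 458 rim plane slope/height [ 2.0000e-03 -5.0000e-03  9.5055e+01]
31.5 [453.7   4.9] 348 rim plane slope/height [ 5.000e-03 -5.000e-03  8.489e+01]
t 34.2 tcp [435.9 -23.6 337.1] y ang -2.115 x [-0.002  0.    -1.   ] q6 1.89 grip 22.9 F [-1.2  0.8  0.5]
turn 1.027 (or -2.115 ) then shift cm [33.8  43.52  2.34] n 13.788937818358601 tool y [-1.     0.     0.002] z [0. 1. 0.]
milk_bottle [753. 197.]
jam_jar [ 678. -183.]
sugar_caster [560. 156.]
mug [665. 373.]
plate [ 746. -393.]
tongs [707.  38.]
spoon [ 449. -143.]
```

View pics/24c.png

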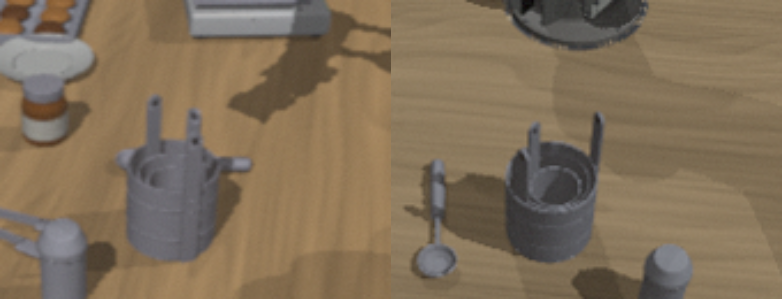

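View pics/w24.png

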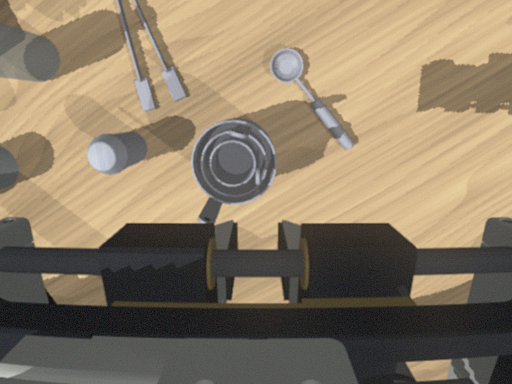

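View pics/c24.png

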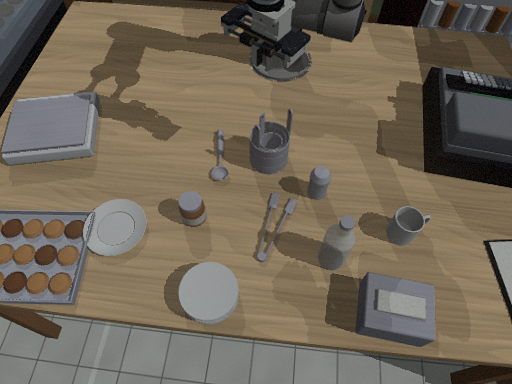

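```bash
python3 -c "
from plant import bot
print(bot.close_job())"
```

```text
the job is handed in; nothing more can be done
None
```

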